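# Load the block heater with probes and start its check

## Robot

A 6-joint arm with a two-finger parallel gripper is mounted at the origin on the work surface. World frame = base frame: x ahead of the robot, y to its left, z up, the work surface at z = 0. Lengths are in mm, angles in rad, forces in N, time in s.
With the tool pointing down it reaches from about 375 to 825 mm from the base axis. Payload 5.5 kg.
Tool frame: the origin (TCP) lies between the finger pads; the fingertips stand 11 mm ahead of it and the grasp point (between the pads) lies 8 mm behind it; z points along the fingers, y is the line along which they close (so a half turn about z gives the same grasp; the last joint's range is limited). The gripper opens to 85 mm and grips with 20 to 120 N. Pads are 22 mm wide; open, the fingers measure 114 mm over their backs; the gripper's body (76 mm by 85 mm) begins 54 mm behind the grasp point. The pads swing forward as they close: fully open they stand 13 mm farther back than shut.
Start: joints at [-1.197, 0.314, -0.047, 1.21, 0, 1.571], TCP at [219.09, -558.565, 242.299] pointing down, gripper open.
Joint ranges: [-2.67, 2.67], [-0.69, 1.73], [-1.03, 1.25], [-2.08, 2.16], [-1.42, 1.45], [-3.14, 3.14]. Speed limits (rad/s): [2.39, 2.39, 3.01, 3.14, 3.14, 3.14].

## Interface

Orientations are given as a 3x3 rotation matrix whose columns are the frame's x, y, z axes.
In Python, from station import status, optics, ctrl gives the robot as it stands.
- The arm moves only by the tool drive_tool, never from a script. Its argument "rows" is a list of rows, each a list of 3 entries, a list of its own where there are three numbers: the turn, a rotation vector about the tool's x, y, z in units of 8 degrees (1.0 is 8 degrees), then the shift along the tool's x, y, z in units of 25 mm (1.0 is 25 mm), then the finger opening in mm, from 0 to 85.4. A call has 1 to 10 rows; each row shifts and turns the commanded pose from where the row before left it, along the tool's axes as they then stand; what a row does not reach is not made up. A row lasts 1/10 s, in which the tool goes at most 50 mm and 8.59 degrees, less where a joint would pass 70% of its speed; a pose out of reach is approached as far as the arm can. A call is refused whole if a number of a shift passes 1 or a number of a turn 1, either way. A call with a gripper value outside its range is refused whole. The fingers move at their own pace and stop on an object; "newtons" is the grip in N (left out, the last holds). Time passes only in rows, so rows that do not move let the fingers close. It gives the time, the measured TCP pose, the force, the opening and the grip force at its end, in the units of the state.
- status.get_obs(): the state, without advancing time (a new reading comes with each control period).
- optics.snapshot(name): name is "scene" or "top" or "wrist"; returns the picture (400x640x3 uint8, blue, green, red); there is no depth.
- optics.calibration(name): a dict with "fx", "fy", "cx", "cy" (pixels), "rvec" (rotation vector, rad) and "tvec" (3), from world to camera coordinates, as OpenCV has them. Camera axes: x right, y down, z forward; pixel columns grow to the right and rows downward; lengths in mm; the calibration is good to about 2 mm. A picture is of the moment at which its call begins: read the wrist's pose just before it. calibration takes no time and is no camera call; for the wrist camera it gives the pose at the moment of the call.
- ctrl.sign_off(): hands the job in; it is judged then, once.
Trained networks look in the newest picture that a camera, given by its name, has taken for a name from the list of things; names that differ only in an ending like _2 or _b are one class to them, and where a whole thing is asked for, a point or a joint stands for the part that bears it (a point fixed in the world has none). Each returns a list of dicts, best first, with "conf" (0 to 1); they miss things now and then, are a little off and sometimes report something else, mostly with a low value. They report only what shows in the picture. A call takes as long as a camera call. They do not tell look-alikes from the thing itself.
- optics.masks_of(camera, label): "mask" (400x640 bool, what is visible of it) and "rect" ([left, top, right, bottom] in pixels, round what is visible of it).
The state is a dict: "time": time; "joints": joint angles; "dq": joint speeds; "effort": joint torques, N m; "tool_pos": TCP position; "tool_rot": TCP orientation; "contact_force": force on the tool from outside, world axes, zero at the start; "wrist_torque": the same for the moment, N m; "finger_gap": finger opening in mm; "grip_force": force on a finger pad.
Only numpy, scipy, OpenCV 4.12 (cv2) and the standard library are available. Lean on these libraries where they do the work, as an engineer would, in place of code of your own. Each camera call takes 0.05 s, during which the arm holds its last target. There are 200 camera calls.

## Task

Unlock the red block heater by sliding its safety tab fully aside (to the robot's left), then lift the guard right up and leave it up. Push every temperature probe from the mat fully home, one to a bore (any bore), let go, and then start the check: press the left small key, then the right small key, then the big key, one at a time and each all the way down. Leave the timer and the screwdriver where they are.

Things in the scene. Friction and masses are not known exactly. Their poses are not given: they have to be found in the camera images.
- oven: Red block heater. Origin on the table under the middle of its front face; x into the machine, away from the robot; y left, z up. Middle block x 0 to 150 mm, y -98 to 98, 120 tall, 4 level bores in its cream front, each marked by a black stripe on top. Left tower y 108 to 188, 105 tall, carries the safety tab. Right console y -218 to -108, 125 tall, carries 3 keys.
- tab (a joint): Safety tab on top of the left tower: slides along the oven's +y (to the robot's left), 0 = locked (its steel tongue overhangs the guard's lug and blocks it), 0.045 m = fully released. Friction about 2.5 N; stays where it is left.
- tab_fin (a point): Centre of the top of the tab's upright black fin, the part to pinch or push: 30 mm along x, 12 mm thick along y, 35 mm tall, this point 152 mm above the table.
- guard (a joint): Aluminium guard, a visor hinged at both sides of the middle block, in front of the bores. 0 = down, grows as its front is lifted, 1.57 rad = straight up above the block, stop at 1.7. Stays where it is left (stiff hinge, about 4 N at the handle). Blocked while the tab is locked. Down, its 56 mm high panel stands 15 to 21 mm before the face.
- guard_handle (a point): Middle of the guard's black bail handle: round bar 12 mm thick along the oven's y, 88 mm clear between its struts, 41 mm clear of the panel, 138 mm from the hinge axis. Guard down: 68 mm before the oven's face, 80 mm above the table. The bar can turn between gripping fingers as it is lifted on its arc.
- guard_hinge (a point): On the guard's hinge axis (parallel to the oven's y), 70 mm behind the front face, 80 mm above the table.
- seat1 (a point): Bore 1 (1 = leftmost seen from the robot, spacing 50 mm): the point where the middle of a probe's handle lies when the probe is fully home. It is on the bore's axis, 35 mm in front of its mouth in the front face, 80 mm above the table. Bore 14 mm across with a 2 mm chamfer, level, 75 mm deep along the oven's +x. Axes as the oven's.
- seat2 (a point): Bore 2 (1 = leftmost seen from the robot, spacing 50 mm): the point where the middle of a probe's handle lies when the probe is fully home. It is on the bore's axis, 35 mm in front of its mouth in the front face, 80 mm above the table. Bore 14 mm across with a 2 mm chamfer, level, 75 mm deep along the oven's +x. Axes as the oven's.
- seat3 (a point): Bore 3 (1 = leftmost seen from the robot, spacing 50 mm): the point where the middle of a probe's handle lies when the probe is fully home. It is on the bore's axis, 35 mm in front of its mouth in the front face, 80 mm above the table. Bore 14 mm across with a 2 mm chamfer, level, 75 mm deep along the oven's +x. Axes as the oven's.
- seat4 (a point): Bore 4 (1 = leftmost seen from the robot, spacing 50 mm): the point where the middle of a probe's handle lies when the probe is fully home. It is on the bore's axis, 35 mm in front of its mouth in the front face, 80 mm above the table. Bore 14 mm across with a 2 mm chamfer, level, 75 mm deep along the oven's +x. Axes as the oven's.
- key_left (a joint): Spring push key on the console, the left small key (as seen from the robot), 26 mm across: 0 = up, 0.006 m = fully down (5 N); springs back up when released. Counts as pressed beyond 0.004 m.
- key_left_top (a point): Centre of the top face of the left small key (as seen from the robot), 26 mm across; it moves with the key. Pressed straight down. About 148 mm above the table.
- key_right (a joint): Spring push key on the console, the right small key (as seen from the robot), 26 mm across: 0 = up, 0.006 m = fully down (5 N); springs back up when released. Counts as pressed beyond 0.004 m.
- key_right_top (a point): Centre of the top face of the right small key (as seen from the robot), 26 mm across; it moves with the key. Pressed straight down. About 148 mm above the table.
- key_big (a joint): Spring push key on the console, the big start key, 40 mm across, behind the two small ones: 0 = up, 0.006 m = fully down (5 N); springs back up when released. Counts as pressed beyond 0.004 m.
- key_big_top (a point): Centre of the top face of the big start key, 40 mm across, behind the two small ones; it moves with the key. Pressed straight down. About 148 mm above the table.
- probe1: Cordless temperature probe, 135 mm long, 0.12 kg, or None when absent. Black square handle 70 x 24 x 24 mm, from its front a steel rod 12 mm thick and 65 mm long with a tapered tip. Origin at the middle of the handle; x points along the rod, whose tip is at x = 100 mm and whose shoulder is at x = 35 mm. Starts lying on a grey mat left of the oven, rod away from the robot.
- probe2: Cordless temperature probe, 135 mm long, 0.12 kg, or None when absent. Black square handle 70 x 24 x 24 mm, from its front a steel rod 12 mm thick and 65 mm long with a tapered tip. Origin at the middle of the handle; x points along the rod, whose tip is at x = 100 mm and whose shoulder is at x = 35 mm. Starts lying on a grey mat left of the oven, rod away from the robot.
- probe3: Cordless temperature probe, 135 mm long, 0.12 kg, or None when absent. Black square handle 70 x 24 x 24 mm, from its front a steel rod 12 mm thick and 65 mm long with a tapered tip. Origin at the middle of the handle; x points along the rod, whose tip is at x = 100 mm and whose shoulder is at x = 35 mm. Starts lying on a grey mat left of the oven, rod away from the robot.
- probe4: Cordless temperature probe, 135 mm long, 0.12 kg, or None when absent. Black square handle 70 x 24 x 24 mm, from its front a steel rod 12 mm thick and 65 mm long with a tapered tip. Origin at the middle of the handle; x points along the rod, whose tip is at x = 100 mm and whose shoulder is at x = 35 mm. Starts lying on a grey mat left of the oven, rod away from the robot.
- timer: Bystander: green round timer, 72 mm across, 20 mm tall, on the table at the robot's right. Origin at the centre of its underside.
- driver: Bystander: screwdriver lying on the table at the robot's right, 130 mm long.
Mind the look-alikes: they are no part of the job. Leave any blue or turquoise look-alike of the probe4 alone.

How it is judged (in metres and radians):
On the way, in this order (a step that is already met when the one before it is completed fails the run):
1. the safety tab is released while the guard is still down (value of joint tab above 0.032 m and value of joint guard below 0.15 rad), for 0.2 s.
2. the guard is raised (value of joint guard above 1.3 rad and value of joint tab above 0.032 m), for 0.3 s.
3. every probe is fully home in a bore ((distance between probe1 and seat1 below 0.008 m or distance between probe1 and seat2 below 0.008 m or distance between probe1 and seat3 below 0.008 m or distance between probe1 and seat4 below 0.008 m) and (distance between probe2 and seat1 below 0.008 m or distance between probe2 and seat2 below 0.008 m or distance between probe2 and seat3 below 0.008 m or distance between probe2 and seat4 below 0.008 m) and (distance between probe3 and seat1 below 0.008 m or distance between probe3 and seat2 below 0.008 m or distance between probe3 and seat3 below 0.008 m or distance between probe3 and seat4 below 0.008 m) and (distance between probe4 and seat1 below 0.008 m or distance between probe4 and seat2 below 0.008 m or distance between probe4 and seat3 below 0.008 m or distance between probe4 and seat4 below 0.008 m)), for 0.2 s.
4. the left small key alone is pressed down (value of joint key_left above 0.004 m and value of joint each of key_right, key_big below 0.002 m), for 0.05 s.
5. the right small key alone is pressed down (value of joint key_right above 0.004 m and value of joint each of key_left, key_big below 0.002 m), for 0.05 s.
6. the big key alone is pressed down (value of joint key_big above 0.004 m and value of joint each of key_left, key_right below 0.002 m), for 0.05 s.
At the end, for the whole second after the job is handed in: Every probe present has the middle of its handle within 8 mm of its fully-home point in one of the four bores, at rest and released; the guard is up (over 1.3 rad), the tab is released (over 32 mm) and the three keys are up again after having been pressed in order (all of step 2 and all of step 3 and linear speed of each of probe1, probe2, probe3, probe4 below 0.02 m/s and value of joint each of key_left, key_right, key_big below 0.002 m); the robot touches nothing.
It fails at once if a key is pressed while the guard is not up (value of joint any of key_left, key_right, key_big above 0.004 m and value of joint guard below 1 rad).
It fails at once if two keys are pressed at once (value of joint each of key_left, key_right above 0.004 m or value of joint each of key_left, key_big above 0.004 m or value of joint each of key_right, key_big above 0.004 m).
It fails at once if the guard is forced up past the locked tab (value of joint guard between 0.2 and 0.6 rad and value of joint tab below 0.015 m).
It fails at once if the timer is moved more than 30 mm (distance of timer from where it was at the start of the episode above 0.03 m).
It fails at once if the screwdriver is moved more than 30 mm (distance of driver from where it was at the start of the episode above 0.03 m).
Of probe1, probe2, probe3, probe4 only 3 to 4 are there at a start; the rules pass over those that are not, and their reading is None.
At some moment in a run one of probe1, probe2, probe3, probe4 may be knocked a few centimetres aside while the robot is not near it.
Once in a run the grip may slacken for a moment while it holds something.
It also fails if it takes over 210 s, if anything falls off the work surface, if the arm or the gripper's body presses on something with over 40 N, if the wrist force passes 120 N, or if a joint passes its speed limit or range.

## Working session

There is one attempt and no reset: what is moved stays moved. The work goes in short steps, Python scripts to look and compute and a tool call to move; the robot and the scene stay as the last step left them, time stands still between calls to the robot, and variables do not carry over. Pictures are saved under pics/ and viewed, at most 15 in all, crops included, and the job is handed in when it is done.

Besides the shell and the picture viewer there is one more tool, called after "Request:" by a JSON object that holds its "fn" and its "kwargs", one argument or row to a line. drive_tool: Moves the arm, as the interface text tells. Its arguments: {"type":"object","properties":{"rows":{"type":"array","items":{"type":"array"}},"newtons":{"type":"number"}},"required":["rows"]}

```bash
mkdir -p pics; ls; python3 - <<'E'
from station import status, optics, ctrl
import cv2,numpy as np
o=status.get_obs();print({k:np.round(v,3).tolist() for k,v in o.items()})
for n in("scene","top"):
    cv2.imwrite(f"pics/{n}0.png",optics.snapshot(n));print(n,optics.calibration(n))
E
```

```text
pics
{'time': 0.0, 'joints': [-1.197, 0.314, -0.048, 1.21, -0.0, 1.571], 'dq': [0.0, 0.0, 0.001, 0.001, -0.0, 0.001], 'effort': [0.004, -53.959, 33.975, 0.019, 0.0, -0.0], 'tool_pos': [218.881, -558.056, 241.432], 'tool_rot': [[0.931, 0.365, -0.001], [0.365, -0.931, 0.002], [-0.0, -0.002, -1.0]], 'contact_force': [-0.994, 0.889, 0.249], 'wrist_torque': [0.004, 0.016, 0.032], 'grip_force': 0.0, 'finger_gap': 85.87}
scene {'fx': 449.26925663057625, 'fy': 449.26925663057625, 'cx': 318.7432681090293, 'cy': 193.54625884436467, 'rvec': array([ 1.14666745,  2.23231892, -1.0540207 ]), 'tvec': array([ 152.22385569, -138.06113549, 1610.61194926])}
top {'fx': 440.9896335278783, 'fy': 440.9896335278783, 'cx': 316.3959349343985, 'cy': 202.49034721984916, 'rvec': array([ 2.14274532, -2.1842892 ,  0.10860844]), 'tvec': array([  91.05466307,  420.8964327 , 1263.69608492])}
```

View pics/scene0.png

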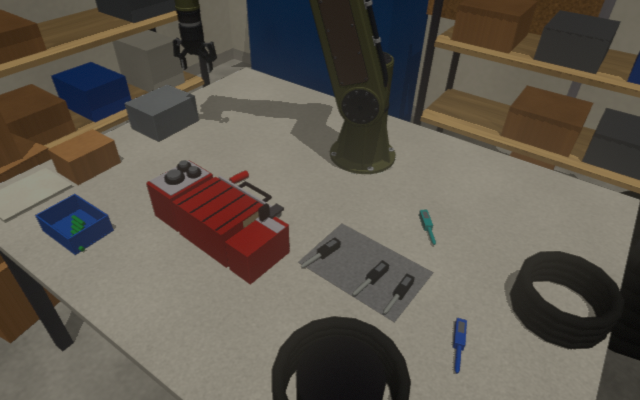

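View pics/top0.png

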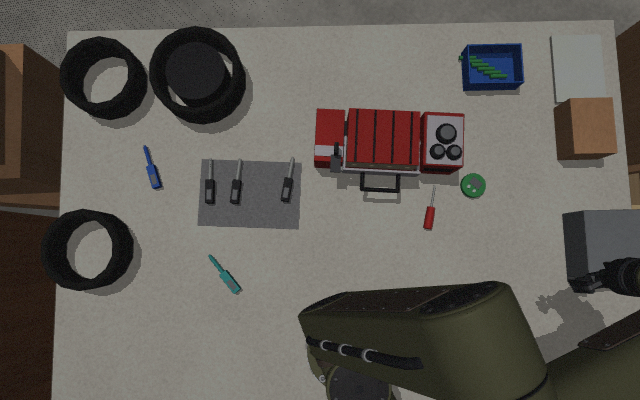

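The scene view shows the oven with its guard down and three probes on the mat. In the top view the probes are at about (210,182), (237,182) and (288,180). The oven spans (315–465, 108–175), and its keys are at (437,152), (454,152) and (446,133). The blue and turquoise look-alikes and the driver and timer lie apart from these.

```bash
cat > h.py <<'E'
from station import status, optics, ctrl
import cv2,numpy as np
def cam(n):
    c=optics.calibration(n);K=np.array([[c['fx'],0,c['cx']],[0,c['fy'],c['cy']],[0,0,1]]);R,_=cv2.Rodrigues(np.array(c['rvec']));return K,R,np.array(c['tvec']).ravel()
def back(n,uv,z,c=None):
    K,R,t=c or cam(n);d=R.T@np.linalg.solve(K,[uv[0],uv[1],1]);o=-R.T@t
    return o+d*(z-o[2])/d[2]
def proj(n,P,c=None):
    K,R,t=c or cam(n);q=K@(R@np.atleast_2d(P).T+t[:,None]);return (q[:2]/q[2]).T
E
python3 - <<'E'
from h import *
optics.snapshot("top")
for l,z in(("key_left_top",146),("key_big_top",146),("tab_fin",140),("guard_handle",80),("probe1",12),("oven",120),("timer",20),("driver",10)):
    for r in optics.masks_of("top",l)[:8]:
        m=r['mask'].astype(np.uint8);M=cv2.moments(m,True)
        if M['m00']<3: continue
        c=(M['m10']/M['m00'],M['m01']/M['m00']); pts=np.argwhere(m)[:,::-1].astype(np.float32)
        print(l,round(r['conf'],2),np.round(c,1),np.round(r['rect']),int(M['m00']),np.round(back("top",c,z)[:2],1), [round(float(x),1) for x in np.ravel(cv2.fitLine(pts,cv2.DIST_L2,0,.01,.01))[:2]])
im=optics.snapshot("top")
cv2.imwrite("pics/c1.png",cv2.resize(im[95:200,305:475],None,fx=4.6,fy=4.6,interpolation=cv2.INTER_CUBIC))
E
```

```text
key_left_top 0.45 [438.5 151.3] [436. 149. 445. 157.] 31 [ 540.1 -245.4] [0.7, -0.7]
key_left_top 0.32 [388.3 143.1] [315. 107. 464. 192.] 9572 [ 565.1 -112.8] [1.0, 0.0]
key_big_top 0.56 [388.4 143.2] [314. 108. 462. 193.] 9702 [ 564.8 -112.9] [1.0, 0.0]
key_big_top 0.47 [446.7 131.8] [441. 125. 458. 141.] 201 [ 592.8 -270. ] [0.8, -0.6]
tab_fin 0.75 [335.2 159.3] [329. 143. 343. 173.] 229 [525.3  29.9] [0.1, -1.0]
guard_handle 0.75 [375.5 175.6] [339. 137. 418. 194.] 924 [489.  -84.3] [1.0, 0.2]
probe1 0.79 [287.5 183.9] [284. 157. 294. 199.] 298 [480.6 167.4] [0.2, -1.0]
probe1 0.77 [209.9 187. ] [208. 161. 214. 203.] 244 [476.  397.1] [0.0, -1.0]
probe1 0.77 [226.  276.5] [213. 256. 241. 294.] 334 [213.4 348.8] [0.6, 0.8]
probe1 0.75 [236.1 186.4] [231. 163. 244. 202.] 281 [476.1 319.5] [0.1, -1.0]
probe1 0.69 [152.5 171.6] [142. 148. 162. 190.] 313 [525.7 568.4] [0.3, 1.0]
oven 0.93 [388.3 143.3] [315. 107. 465. 191.] 9637 [ 570.8 -117. ] [1.0, 0.0]
oven 0.18 [446.8 132.3] [440. 126. 456. 141.] 181 [ 598.2 -277.9] [0.8, -0.6]
timer 0.75 [472.6 185.2] [463. 173. 487. 196.] 511 [ 464.7 -375.3] [0.9, -0.4]
driver 0.57 [429.2 216.9] [424. 188. 436. 225.] 193 [ 375.  -246.7] [0.2, -1.0]
```

View pics/c1.png

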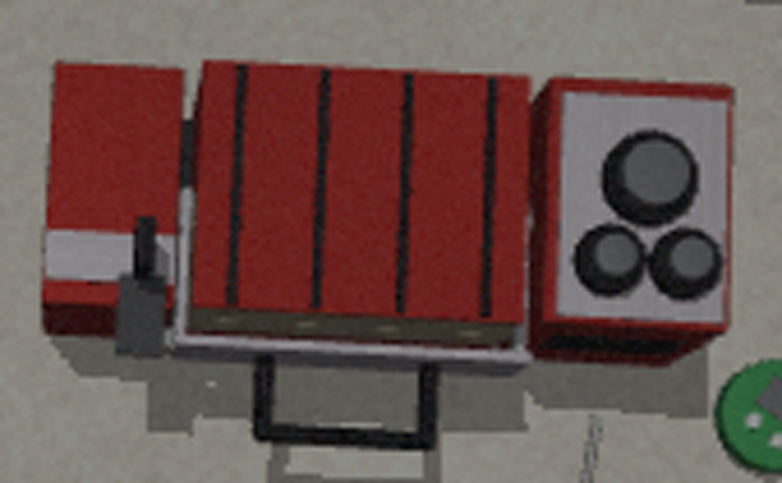

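```bash
cat > fit.py <<'E'
from h import *
from scipy.optimize import least_squares
c=cam("top")
px=lambda u,v:(305+(u+.5)/4.6-.5,95+(v+.5)/4.6-.5)
D=[((203,62),(150,98,120)),((530,75),(150,-98,120)),((520,322),(0,-98,120)),((190,306),(0,98,120)),((241,65),(150,75,120)),((232,306),(0,75,120)),((493,78),(150,-75,120)),((485,317),(0,-75,120)),((325,70),(150,25,120)),((400,313),(0,-25,120)),((55,62),(150,188,105)),((45,303),(0,188,105)),((733,87),(150,-218,125)),((727,325),(0,-218,125))]
uv=np.array([px(*a) for a,_ in D]);P=np.array([b for _,b in D],float)
def T(p,P):
    a=p[2];R=np.array([[np.cos(a),-np.sin(a),0],[np.sin(a),np.cos(a),0],[0,0,1]]);return P@R.T+[p[0],p[1],0]
s=least_squares(lambda p:(proj("top",T(p,P),c)-uv).ravel(),[480,-110,0],loss='soft_l1')
print(s.x,np.round((proj("top",T(s.x,P),c)-uv),1).tolist())
for n,u,z in(("big",(660,165),148),("left",(617,248),148),("right",(695,255),148),("fin",(146,240),152),("handle",(345,437),80)):
    w=back("top",px(*u),z,c);q=T([0,0,-s.x[2]],w-[s.x[0],s.x[1],0]);print(n,np.round(w,1),"oven",np.round(q,1))
for n,p in(("handle",(-68,0,80)),("hinge",(70,0,80)),("s1",(-35,75,80)),("s4",(-35,-75,80))): print(n,T(s.x,np.array(p,float)))
E
python3 fit.py; python3 - <<'E'
from h import *
im=optics.snapshot("top")
cv2.imwrite("pics/c2.png",cv2.resize(im[145:235,190:310],None,fx=6,fy=6,interpolation=cv2.INTER_CUBIC))
im=optics.snapshot("scene")
cv2.imwrite("pics/c3.png",cv2.resize(im[150:280,140:300],None,fx=4.6,fy=4.6,interpolation=cv2.INTER_CUBIC))
E
```

```text
[ 5.16731743e+02 -9.88232692e+01 -6.98029081e-02] [[-0.1, -0.4], [0.1, 0.2], [0.8, 0.1], [0.4, 0.1], [0.0, -0.6], [-0.3, 0.5], [-0.3, -0.9], [-0.1, 0.8], [-0.1, -0.9], [-0.0, 0.7], [-0.4, -0.2], [-1.0, 0.2], [0.3, -0.9], [0.7, 1.3]]
big [ 595.8 -273.2  148. ] oven [  91.  -168.5  148. ]
left [ 547.2 -245.9  148. ] oven [  40.6 -144.6  148. ]
right [ 542.1 -290.7  148. ] oven [  38.7 -189.7  148. ]
fin [556.6  26.5 152. ] oven [ 31.  127.7 152. ]
handle [449.2 -94.5  80. ] oven [-67.7  -0.4  80. ]
handle [448.89733927 -94.08052512  80.        ]
hinge [ 586.56127699 -103.70550579   80.        ]
s1 [487.04794431 -21.56479348  80.        ]
s4 [ 476.5860088  -171.19950839   80.        ]
```

View pics/c2.png

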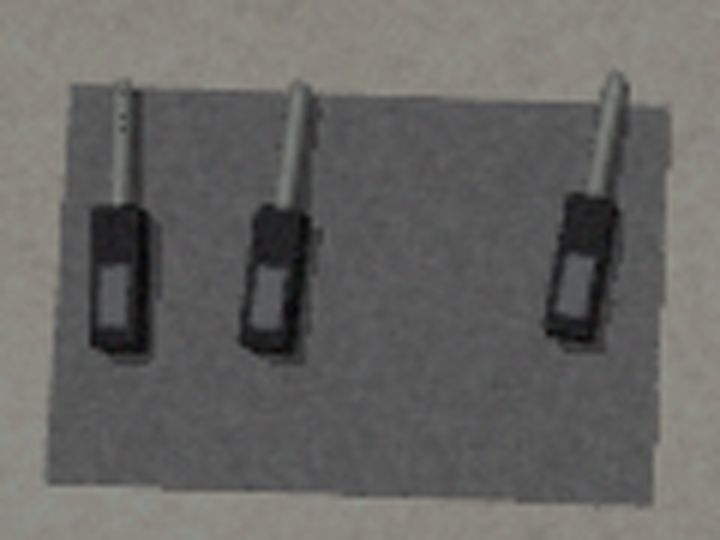

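View pics/c3.png

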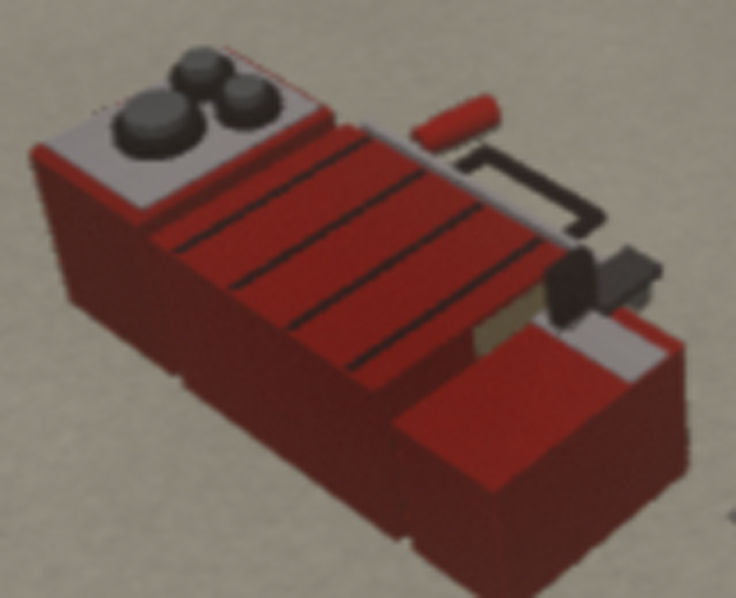

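The oven fit is good to about 1 px: origin (516.7, -98.8), yaw -4.0°. The fitted handle and key positions agree with what the images show. The mat holds three probes, the oven crop shows the fin at the locked end. The red rod near the handle is the driver. First I'll turn the tool to the oven's yaw.

Request:
{"fn": "drive_tool", "kwargs": {
  "rows": [
    [[0, 0, 0.8], [0, 0, 0], 85],
    [[0, 0, 0.8], [0, 0, 0], 85],
    [[0, 0, 0.8], [0, 0, 0], 85],
    [[0, 0, 0.78], [0, 0, 0], 85],
    [[0, 0, 0], [0, 0, 0], 60]
  ]
}}

```text
time: 1.2
tool_pos: [219.1, -558.6, 242.3]
tool_rot: [[0.998, -0.07, -0.0], [-0.07, -0.998, -0.0], [-0.0, 0.0, -1.0]]
contact_force: [-0.4, -0.3, 0.3]
finger_gap: 72.6
grip_force: 0.0
```

```bash
cat >> h.py <<'E'
from scipy.spatial.transform import Rotation as Ro
OV=(516.73,-98.82,-0.0698)
def ov(x,y,z):
    c,s=np.cos(OV[2]),np.sin(OV[2]);return np.array([OV[0]+c*x-s*y,OV[1]+s*x+c*y,z])
def to(p,yaw=OV[2]):
    o=status.get_obs();R=np.array(o['tool_rot']);c,s=np.cos(yaw),np.sin(yaw)
    G=np.array([[c,s,0],[s,-c,0],[0,0,-1]])
    print("t",round(o['time'],2),"pos",np.round(o['tool_pos'],1),"-> tool mm",np.round(R.T@(np.array(p)-o['tool_pos']),1),"units",np.round(R.T@(np.array(p)-o['tool_pos'])/25,2),"turn8",np.round(Ro.from_matrix(R.T@G).as_rotvec()/np.radians(8),2),"F",np.round(o['contact_force'],1),"gap",round(o['finger_gap'],1),"grip",round(o['grip_force'],1))
E
python3 -c "
from h import *
to(ov(31,127.7,240))"
```

```text
t 1.2 pos [ 219.1 -558.6  242.3] -> tool mm [ 295.4 -607.3    2.3] units [ 11.82 -24.29   0.09] turn8 [ 0.  0. -0.] F [-0.4 -0.3  0.3] gap 72.6 grip 0.0
```

Request:
{"fn": "drive_tool", "kwargs": {
  "rows": [
    [[0, 0, 0], [0.47, -0.97, 0], 50],
    [[0, 0, 0], [0.47, -0.97, 0], 50],
    [[0, 0, 0], [0.47, -0.97, 0], 50],
    [[0, 0, 0], [0.47, -0.97, 0], 50],
    [[0, 0, 0], [0.47, -0.97, 0], 50],
    [[0, 0, 0], [0.47, -0.97, 0], 50],
    [[0, 0, 0], [0.47, -0.97, 0], 50],
    [[0, 0, 0], [0.47, -0.97, 0], 50],
    [[0, 0, 0], [0.47, -0.97, 0], 50],
    [[0, 0, 0], [0.47, -0.97, 0], 50]
  ]
}}

```text
time: 2.2
tool_pos: [353.8, -324.0, 242.5]
tool_rot: [[0.998, -0.067, 0.0], [-0.067, -0.998, -0.0], [0.0, 0.0, -1.0]]
contact_force: [1.1, 0.3, 0.6]
finger_gap: 50.1
grip_force: 0.0
```

Request:
{"fn": "drive_tool", "kwargs": {
  "rows": [
    [[0, 0, 0], [0.47, -0.97, 0], 50],
    [[0, 0, 0], [0.47, -0.97, 0], 50],
    [[0, 0, 0], [0.47, -0.97, 0], 50],
    [[0, 0, 0], [0.47, -0.97, 0], 50],
    [[0, 0, 0], [0.47, -0.97, 0], 50],
    [[0, 0, 0], [0.47, -0.97, 0], 50],
    [[0, 0, 0], [0.47, -0.97, 0], 50],
    [[0, 0, 0], [0.47, -0.97, 0], 50],
    [[0, 0, 0], [0.47, -0.97, 0], 50],
    [[0, 0, 0], [0.47, -0.97, 0], 50]
  ]
}}

```text
time: 3.2
tool_pos: [488.0, -90.2, 242.5]
tool_rot: [[0.998, -0.067, 0.0], [-0.067, -0.998, -0.0], [0.0, 0.0, -1.0]]
contact_force: [-0.7, -0.3, -0.9]
finger_gap: 50.0
grip_force: 0.0
```

Request:
{"fn": "drive_tool", "kwargs": {
  "rows": [
    [[0, 0, 0], [0.47, -0.97, 0], 50],
    [[0, 0, 0], [0.47, -0.97, 0], 50],
    [[0, 0, 0], [0.47, -0.97, 0], 50],
    [[0, 0, 0], [0.47, -0.97, 0], 50],
    [[0, 0, 0], [0.47, -0.97, 0], 50],
    [[0, 0, 0], [0, 0, 0], 50],
    [[0, 0, 0], [0, 0, 0], 50]
  ]
}}

```text
time: 3.9
tool_pos: [552.5, -5.1, 242.6]
tool_rot: [[1.0, -0.023, -0.0], [-0.023, -0.999, 0.027], [-0.001, -0.027, -1.0]]
contact_force: [-0.9, 0.8, -0.2]
finger_gap: 50.2
grip_force: 0.0
```

```bash
python3 -c "
from h import *
to(ov(31,127.7,140))
im=optics.snapshot('wrist');cv2.imwrite('pics/w1.png',im)
p=ov(31,127.7,152);print(proj('wrist',p),proj('wrist',ov(0,98,120)),proj('wrist',ov(-68,0,80)))
"
```

```text
t 3.9 pos [552.5  -5.1 242.6] -> tool mm [  3.4 -28.9 103.4] units [ 0.14 -1.16  4.14] turn8 [-0.19  0.01  0.33] F [-0.9  0.8 -0.2] gap 50.2 grip 0.0
[[278.58079289 201.43281679]] [[318.6823435  228.12165912]] [[412.51144519 281.82972539]]
```

View pics/w1.png

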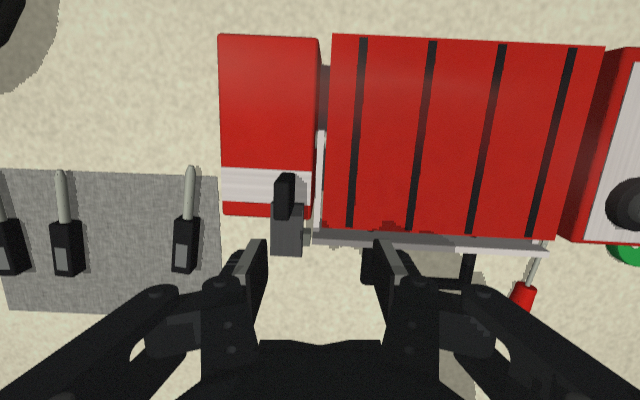

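The wrist view shows the fin at about (285,195) and the tower and guard as modelled. The arm fell slightly short and tilted, so I'll correct that.

Request:
{"fn": "drive_tool", "kwargs": {
  "rows": [
    [[-0.19, 0.01, 0.33], [0, 0, 0], 50],
    [[0, 0, 0], [0.09, -0.58, 0], 50],
    [[0, 0, 0], [0.0, -0.58, 0], 50],
    [[0, 0, 0], [0, 0, 0.8], 50],
    [[0, 0, 0], [0, 0, 0.8], 50],
    [[0, 0, 0], [0, 0, 0], 50],
    [[0, 0, 0], [0, 0, 0], 50]
  ]
}}

```text
time: 4.65
tool_pos: [554.4, -4.4, 203.6]
tool_rot: [[1.0, -0.023, 0.0], [-0.023, -0.999, 0.027], [-0.0, -0.027, -1.0]]
contact_force: [0.4, -0.2, 0.8]
finger_gap: 49.8
grip_force: 0.0
```

```bash
python3 -c "
from h import *
to(ov(31,127.7,138))
print(np.round(status.get_obs()['joints'],3))
im=optics.snapshot('wrist');cv2.imwrite('pics/w2.png',im)
print(np.round(proj('wrist',np.array([ov(31+a,127.7+b,152) for a in(-15,15) for b in (-6,6)]))))
print(np.round(proj('wrist',np.array([ov(150,98,120),ov(150,188,105),ov(0,188,105)]))))
"
```

```text
t 4.65 pos [554.4  -4.4 203.6] -> tool mm [  1.4 -29.1  66.4] units [ 0.06 -1.17  2.66] turn8 [-0.19  0.01  0.33] F [ 0.4 -0.2  0.8] gap 49.8 grip 0.0
[-0.023  0.247 -0.225  1.099  0.027  3.142]
[[280. 246.]
 [261. 245.]
 [281. 200.]
 [261. 199.]]
[[330.  24.]
 [193.  24.]
 [204. 236.]]
```

View pics/w2.png

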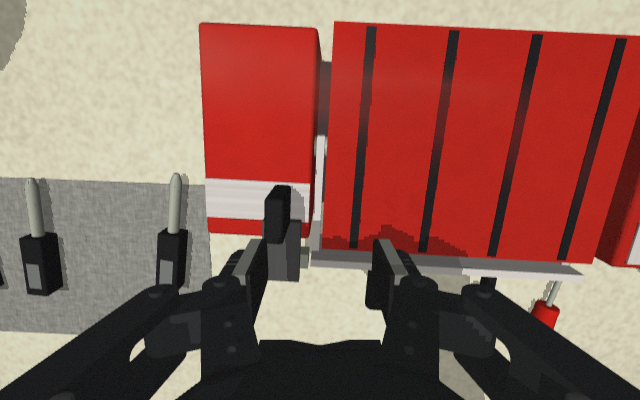

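The last joint has reached its limit (3.14), so I'll turn half a turn the other way, which gives the same grasp. The wrist view shows the fin at about (277,200), within about 3 mm of the model.

Request:
{"fn": "drive_tool", "kwargs": {
  "rows": [
    [[-0.19, 0.0, 0], [0, 0, 0], 50],
    [[0, 0, -1], [0, 0, 0], 50],
    [[0, 0, -1], [0, 0, 0], 50],
    [[0, 0, -1], [0, 0, 0], 50],
    [[0, 0, -1], [0, 0, 0], 50],
    [[0, 0, -1], [0, 0, 0], 50],
    [[0, 0, -1], [0, 0, 0], 50],
    [[0, 0, -1], [0, 0, 0], 50],
    [[0, 0, -1], [0, 0, 0], 50],
    [[0, 0, -1], [0, 0, 0], 50]
  ]
}}

```text
time: 5.7
tool_pos: [555.3, -8.7, 204.5]
tool_rot: [[0.32, 0.948, 0.002], [0.948, -0.32, 0.002], [0.003, 0.001, -1.0]]
contact_force: [0.4, 0.2, -0.2]
finger_gap: 50.1
grip_force: 0.0
```

Request:
{"fn": "drive_tool", "kwargs": {
  "rows": [
    [[0, 0, -1], [0, 0, 0], 50],
    [[0, 0, -1], [0, 0, 0], 50],
    [[0, 0, -1], [0, 0, 0], 50],
    [[0, 0, -1], [0, 0, 0], 50],
    [[0, 0, -1], [0, 0, 0], 50],
    [[0, 0, -1], [0, 0, 0], 50],
    [[0, 0, -1], [0, 0, 0], 50],
    [[0, 0, -1], [0, 0, 0], 50],
    [[0, 0, -1], [0, 0, 0], 50],
    [[0, 0, -1], [0, 0, 0], 50]
  ]
}}

```text
time: 6.7
tool_pos: [555.3, -8.7, 204.5]
tool_rot: [[-0.878, 0.479, 0.002], [0.479, 0.878, 0.002], [-0.001, 0.003, -1.0]]
contact_force: [0.0, 0.7, 0.2]
finger_gap: 50.2
grip_force: 0.0
```

Request:
{"fn": "drive_tool", "kwargs": {
  "rows": [
    [[0, 0, -1], [0, 0, 0], 50],
    [[0, 0, -1], [0, 0, 0], 50],
    [[0, 0, -1], [0, 0, 0], 50],
    [[0, 0, 0], [0, 0, 0], 50],
    [[0, 0, 0], [0, 0, 0], 50]
  ]
}}

```text
time: 7.2
tool_pos: [555.1, -8.6, 204.1]
tool_rot: [[-0.996, 0.09, 0.002], [0.09, 0.996, 0.003], [-0.001, 0.003, -1.0]]
contact_force: [-0.0, 0.5, 0.1]
finger_gap: 50.0
grip_force: 0.0
```

```bash
python3 -c "
from h import *
to(ov(31,127.7,138),OV[2]+np.pi)
print(np.round(status.get_obs()['joints'],3))
"
```

```text
t 7.2 pos [555.1  -8.6 204.1] -> tool mm [ 1.7 34.8 66.2] units [0.07 1.39 2.65] turn8 [ 0.02  0.01 -0.15] F [-0.   0.5  0.1] gap 50.0 grip 0.0
[-0.017  0.247 -0.224  1.098  0.003  0.073]
```

Request:
{"fn": "drive_tool", "kwargs": {
  "rows": [
    [[0, 0, 0.15], [0, 0.7, 0], 50],
    [[0, 0, 0], [0.06, 0.65, 0], 50],
    [[0, 0, 0], [0, 0, 0.9], 50],
    [[0, 0, 0], [0, 0, 0.9], 50],
    [[0, 0, 0], [0, 0, 0.8], 50],
    [[0, 0, 0], [0, 0, 0], 0],
    [[0, 0, 0], [0, 0, 0], 0],
    [[0, 0, 0], [0, 0, 0], 0],
    [[0, 0, 0], [0, 0, 0], 0],
    [[0, 0, 0], [0, 0, 0], 0]
  ],
  "newtons": 25
}}

```text
time: 8.2
tool_pos: [557.1, 25.5, 139.6]
tool_rot: [[-0.994, 0.108, 0.002], [0.108, 0.994, 0.004], [-0.002, 0.004, -1.0]]
contact_force: [-0.5, -0.5, 2.4]
finger_gap: 11.4
grip_force: 26.6
```

```bash
python3 -c "
from h import *
to(ov(31,172.7,138),OV[2]+np.pi)
"
```

```text
t 8.2 pos [557.1  25.5 139.6] -> tool mm [ 2.4 45.8  1.8] units [0.1  1.83 0.07] turn8 [ 0.03  0.01 -0.27] F [-0.5 -0.5  2.4] gap 11.4 grip 26.6
```

The fin is pinched (gap 11.4 mm). Sliding it left.

Request:
{"fn": "drive_tool", "kwargs": {
  "rows": [
    [[0, 0, -0.1], [0.02, 0.36, 0], 0],
    [[0, 0, -0.1], [0.02, 0.36, 0], 0],
    [[0, 0, -0.07], [0, 0.36, 0], 0],
    [[0, 0, 0], [0, 0.36, 0], 0],
    [[0, 0, 0], [0, 0.37, 0], 0],
    [[0, 0, 0], [0, 0, 0], 0],
    [[0, 0, 0], [0, 0, 0], 0],
    [[0, 0, 0], [0, 0, 0], 0]
  ]
}}

```text
time: 9.0
tool_pos: [560.1, 68.6, 139.6]
tool_rot: [[-0.997, 0.071, 0.002], [0.071, 0.997, -0.003], [-0.003, -0.002, -1.0]]
contact_force: [-0.2, -11.5, 6.3]
finger_gap: 11.7
grip_force: 25.1
```

```bash
python3 -c "
from h import *
to(ov(31,172.7,138),OV[2]+np.pi)
"
```

```text
t 9.0 pos [560.1  68.6 139.6] -> tool mm [0.6 2.6 1.6] units [0.02 0.1  0.06] turn8 [-0.02  0.02 -0.01] F [ -0.2 -11.5   6.3] gap 11.7 grip 25.1
```

The tab has reached its stop (11.5 N after 43 mm of travel). I'll let go, rise, and turn for the handle.

Request:
{"fn": "drive_tool", "kwargs": {
  "rows": [
    [[0, 0, 0], [0, 0, 0], 50],
    [[0, 0, 0], [0, 0, 0], 50],
    [[0, 0, 0], [0, 0, 0], 50],
    [[0, 0, 0], [0, 0, -1], 50],
    [[0, 0, 0], [0, 0, -1], 50],
    [[0, 0, 1], [0, 0, -1], 50],
    [[0, 0, 1], [0, 0, -1], 50],
    [[0, 0, 1], [0, 0, 0], 50],
    [[0, 0, 1], [0, 0, 0], 50],
    [[0, 0, 1], [0, 0, 0], 50]
  ]
}}

```text
time: 10.0
tool_pos: [559.2, 70.9, 238.7]
tool_rot: [[-0.715, 0.699, 0.001], [0.699, 0.715, 0.004], [0.002, 0.003, -1.0]]
contact_force: [0.3, 0.5, -0.2]
finger_gap: 49.9
grip_force: 0.0
```

Request:
{"fn": "drive_tool", "kwargs": {
  "rows": [
    [[0, 0, 1], [0, 0, 0], 50],
    [[0, 0, 1], [0, 0, 0], 50],
    [[0, 0, 1], [0, 0, 0], 50],
    [[0, 0, 1], [0, 0, 0], 50],
    [[0, 0, 1], [0, 0, 0], 50],
    [[0, 0, 1], [0, 0, 0], 50],
    [[0, 0, 0.25], [0, 0, 0], 50],
    [[0, 0, 0], [0, 0, 0], 50],
    [[0, 0, 0], [0, 0, 0], 50]
  ]
}}

```text
time: 10.9
tool_pos: [559.1, 70.6, 238.5]
tool_rot: [[0.069, 0.998, 0.0], [0.998, -0.069, 0.004], [0.004, -0.0, -1.0]]
contact_force: [0.8, -1.1, 0.7]
finger_gap: 49.9
grip_force: 0.0
```

```bash
python3 -c "
from h import *
to(ov(-68,-2,72),OV[2]+np.pi/2)
print(np.round(status.get_obs()['joints'],3))
"
```

```text
t 10.9 pos [559.1  70.6 238.5] -> tool mm [-174.5  -98.6  165.9] units [-6.98 -3.94  6.63] turn8 [-0.   -0.03  0.01] F [ 0.8 -1.1  0.7] gap 49.9 grip 0.0
[ 0.124  0.246 -0.146  1.179  0.004  1.763]
```

Request:
{"fn": "drive_tool", "kwargs": {
  "rows": [
    [[0, 0, 0], [-0.9, -0.5, 0], 40],
    [[0, 0, 0], [-0.9, -0.5, 0], 40],
    [[0, 0, 0], [-0.9, -0.5, 0], 40],
    [[0, 0, 0], [-0.9, -0.5, 0], 40],
    [[0, 0, 0], [-0.9, -0.5, 0], 40],
    [[0, 0, 0], [-0.9, -0.5, 0], 40],
    [[0, 0, 0], [-0.9, -0.5, 0], 40],
    [[0, 0, 0], [-0.68, -0.44, 0], 40],
    [[0, 0, 0], [0, 0, 1], 40],
    [[0, 0, 0], [0, 0, 1], 40]
  ]
}}

```text
time: 11.9
tool_pos: [449.3, -97.3, 188.3]
tool_rot: [[0.071, 0.997, 0.003], [0.997, -0.071, 0.003], [0.003, 0.003, -1.0]]
contact_force: [-0.2, -0.0, -0.1]
finger_gap: 39.8
grip_force: 0.0
```

```bash
python3 -c "
from h import *
to(ov(-68,-2,72),OV[2]+np.pi/2)
im=optics.snapshot('wrist')
cv2.imwrite('pics/w3.png',im)
print(np.round(proj('wrist',np.array([ov(-68,44,80),ov(-68,-44,80)]))))
"
```

```text
t 11.9 pos [449.3 -97.3 188.3] -> tool mm [  0.8  -1.  116.3] units [ 0.03 -0.04  4.65] turn8 [ 0.02 -0.02 -0.01] F [-0.2 -0.  -0.1] gap 39.8 grip 0.0
[[323. 141.]
 [323. 252.]]
```

View pics/w3.png

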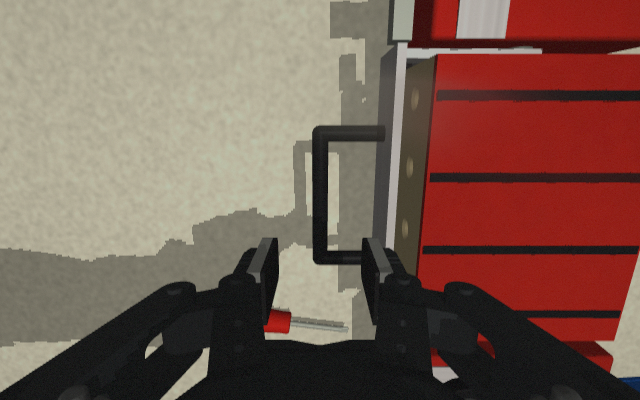

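The bar is centred between the fingers at u≈320, v 126–265, matching the model. Descending to grip it.

Request:
{"fn": "drive_tool", "kwargs": {
  "rows": [
    [[0, 0, 0], [0, -0.06, 0.95], 40],
    [[0, 0, 0], [0, 0, 0.95], 40],
    [[0, 0, 0], [0, 0, 0.95], 40],
    [[0, 0, 0], [0, 0, 0.95], 40],
    [[0, 0, 0], [0, 0, 0.8], 40],
    [[0, 0, 0], [0, 0, 0], 0],
    [[0, 0, 0], [0, 0, 0], 0],
    [[0, 0, 0], [0, 0, 0], 0],
    [[0, 0, 0], [0, 0, 0], 0],
    [[0, 0, 0], [0, 0, 0], 0]
  ],
  "newtons": 25
}}

```text
time: 12.95
tool_pos: [449.8, -96.2, 74.7]
tool_rot: [[0.07, 0.998, 0.005], [0.998, -0.07, 0.004], [0.004, 0.004, -1.0]]
contact_force: [5.0, 0.9, -5.4]
finger_gap: 11.0
grip_force: 24.9
```

```bash
python3 -c "
from h import *
to(ov(-68,-2,72),OV[2]+np.pi/2)
p=status.get_obs()['tool_pos']
r=138;a=np.linspace(0,1.6,13)
x=-r*np.cos(a);z=r*np.sin(a)
print(np.round(np.c_[np.diff(x),-np.diff(z)]/25,2).tolist())
"
```

```text
t 12.95 pos [449.8 -96.2  74.7] -> tool mm [ 0.  -1.   2.7] units [ 0.   -0.04  0.11] turn8 [ 0.03 -0.03  0.  ] F [ 5.   0.9 -5.4] gap 11.0 grip 24.9
[[0.05, -0.73], [0.15, -0.72], [0.24, -0.69], [0.33, -0.66], [0.42, -0.61], [0.49, -0.55], [0.56, -0.48], [0.62, -0.4], [0.67, -0.31], [0.7, -0.22], [0.72, -0.13], [0.73, -0.03]]
```

Request:
{"fn": "drive_tool", "kwargs": {
  "rows": [
    [[0, 0, 0], [0, 0.05, -0.73], 0],
    [[0, 0, 0], [0, 0.15, -0.72], 0],
    [[0, 0, 0], [0, 0.24, -0.69], 0],
    [[0, 0, 0], [0, 0.33, -0.66], 0],
    [[0, 0, 0], [0, 0.42, -0.61], 0],
    [[0, 0, 0], [0, 0, 0], 0]
  ]
}}

```text
time: 13.55
tool_pos: [479.1, -98.3, 161.0]
tool_rot: [[0.07, 0.998, 0.004], [0.998, -0.07, 0.004], [0.004, 0.004, -1.0]]
contact_force: [1.9, 3.1, -0.1]
finger_gap: 10.9
grip_force: 25.5
```

Request:
{"fn": "drive_tool", "kwargs": {
  "rows": [
    [[0, 0, 0], [0, 0.49, -0.55], 0],
    [[0, 0, 0], [0, 0.56, -0.48], 0],
    [[0, 0, 0], [0, 0.62, -0.4], 0],
    [[0, 0, 0], [0, 0.67, -0.31], 0],
    [[0, 0, 0], [0, 0.7, -0.22], 0],
    [[0, 0, 0], [0, 0.72, -0.13], 0],
    [[0, 0, 0], [0, 0.73, -0.03], 0],
    [[0, 0, 0], [0, 0, 0], 0],
    [[0, 0, 0], [0, 0, 0], 0]
  ]
}}

```text
time: 14.45
tool_pos: [590.0, -106.5, 212.6]
tool_rot: [[0.07, 0.998, 0.003], [0.998, -0.07, 0.003], [0.004, 0.003, -1.0]]
contact_force: [2.1, 1.3, 4.7]
finger_gap: 10.7
grip_force: 25.8
```

```bash
python3 -c "
from h import *
to(ov(74,-2,210),OV[2]+np.pi/2)
"
```

```text
t 14.45 pos [ 590.  -106.5  212.6] -> tool mm [0.6 0.4 2.6] units [0.02 0.01 0.1 ] turn8 [ 0.02 -0.03 -0.  ] F [2.1 1.3 4.7] gap 10.7 grip 25.8
```

The guard is up (arc completed, 5 N at the end). Releasing it and rising, then measuring the probes.

Request:
{"fn": "drive_tool", "kwargs": {
  "rows": [
    [[0, 0, 0], [0, 0, 0], 40],
    [[0, 0, 0], [0, 0, 0], 40],
    [[0, 0, 0], [0, 0, 0], 40],
    [[0, 0, 0], [0, 0, -0.5], 40],
    [[0, 0, 0], [0, 0, -1], 40],
    [[0, 0, 0], [0, 0, -1], 40],
    [[0, 0, 0], [-1, -1, 0], 50],
    [[0, 0, 0], [-1, -1, 0], 50],
    [[0, 0, 0], [0, -1, 0], 60],
    [[0, 0, 0], [0, -1, 0], 60]
  ]
}}

```text
time: 15.45
tool_pos: [484.5, -150.4, 274.4]
tool_rot: [[0.072, 0.997, 0.001], [0.997, -0.072, 0.003], [0.003, 0.001, -1.0]]
contact_force: [-0.0, -0.1, 0.3]
finger_gap: 59.9
grip_force: 0.0
```

```bash
cat > pr.py <<'E'
from h import *
c=cam("top");im=optics.snapshot("top")
px=lambda u,v:(190+(u+.5)/6-.5,145+(v+.5)/6-.5)
for t,b in(((124,80),(122,203)),((301,83),(285,207)),((617,73),(597,195))):
    T=back("top",px(*t),13,c);B=back("top",px(*b),13,c);d=(T-B);L=np.linalg.norm(d[:2]);d/=L
    print("len",L,"yaw",np.arctan2(d[1],d[0]),"handle",np.round(B-35*d,1),np.round(T-100*d,1))
for n in("top","scene"):
    im=optics.snapshot(n)
    for r in optics.masks_of(n,"probe1"):
        pts=np.argwhere(r['mask'])[:,::-1].astype(np.float32);m=pts.mean(0);print(n,round(r['conf'],2),np.round(m,1),np.round(back(n,m,13)[:2]))
cv2.imwrite("pics/s2.png",im)
E
python3 pr.py; python3 -c "
from h import *
to(ov(0,0,200),np.pi)"
```

```text
len 61.74130530215861 yaw -0.009185956618921961 handle [466.5 397.3  13. ] [463.2 397.4  13. ]
len 62.548513699276775 yaw -0.12699125075717013 handle [463.2 320.9  13. ] [460.7 321.2  13. ]
len 61.911939046571646 yaw -0.17309218884148503 handle [466.3 168.4  13. ] [463.3 169.   13. ]
top 0.9 [152.3 171.4] [526. 569.]
top 0.8 [209.6 185.2] [481. 398.]
top 0.78 [226.  276.6] [213. 348.]
top 0.73 [236.1 186.6] [476. 319.]
top 0.62 [287.3 184.5] [479. 168.]
scene 0.92 [400.2 290.1] [478. 397.]
scene 0.74 [325.3 249.8] [474. 168.]
scene 0.71 [426.8 223.8] [212. 348.]
scene 0.69 [372.8 275.6] [478. 318.]
scene 0.61 [458.8 340.1] [528. 569.]
t 15.7 pos [ 486.2 -149.9  274.5] -> tool mm [52.9 26.7 74.7] units [2.12 1.07 2.99] turn8 [ 3.000e-02 -1.000e-02 -1.175e+01] F [ 1.  -1.2  0.2] gap 59.8 grip 0.0
```

View pics/s2.png

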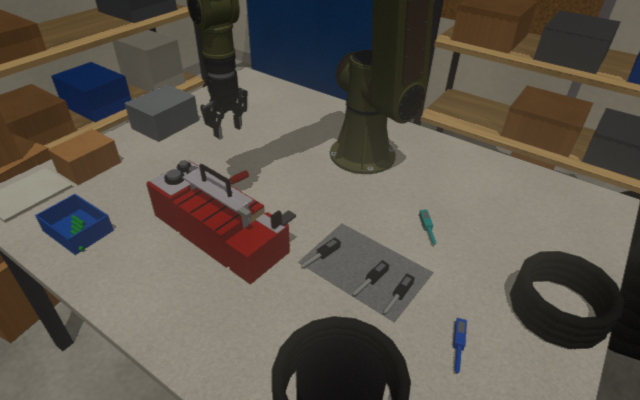

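The guard stands up and the three probes on the mat haven't moved. First probe: the one nearest the oven, C at (465, 169), yaw -0.173.

Request:
{"fn": "drive_tool", "kwargs": {
  "rows": [
    [[0, 0, -1], [0, 0, 0], 60],
    [[0, 0, -1], [0, 0, 0], 60],
    [[0, 0, -1], [0, 0, 0], 60],
    [[0, 0, -1], [0, 0, 0], 60],
    [[0, 0, -1], [0, 0, 0], 60],
    [[0, 0, -1], [0, 0, 0], 60],
    [[0, 0, -1], [0, 0, 0], 60],
    [[0, 0, -1], [0, 0, 0], 60],
    [[0, 0, -1], [0, 0, 0], 60],
    [[0, 0, -1], [0, 0, 0], 60]
  ]
}}

```text
time: 16.7
tool_pos: [486.7, -149.7, 273.7]
tool_rot: [[-0.972, 0.236, 0.001], [0.236, 0.972, 0.003], [0.0, 0.003, -1.0]]
contact_force: [0.0, -0.1, 0.3]
finger_gap: 60.3
grip_force: 0.0
```

Request:
{"fn": "drive_tool", "kwargs": {
  "rows": [
    [[0, 0, -0.5], [0, 0, 0], 60],
    [[0, 0, 0], [0.2, 0.97, 0], 60],
    [[0, 0, 0], [0.2, 0.97, 0], 60],
    [[0, 0, 0], [0.2, 0.97, 0], 60],
    [[0, 0, 0], [0.2, 0.97, 0], 60],
    [[0, 0, 0], [0.2, 0.97, 0], 60],
    [[0, 0, 0], [0.2, 0.97, 0], 60],
    [[0, 0, 0], [0.2, 0.97, 0], 60],
    [[0, 0, 0], [0.2, 0.97, 0], 60],
    [[0, 0, 0], [0.2, 0.97, 0], 60]
  ]
}}

```text
time: 17.7
tool_pos: [480.2, 74.5, 274.5]
tool_rot: [[-0.985, 0.174, 0.001], [0.174, 0.985, 0.003], [-0.0, 0.003, -1.0]]
contact_force: [0.3, 0.3, 0.0]
finger_gap: 60.2
grip_force: 0.0
```

```bash
python3 -c "
from h import *
to([465,168.7,70],np.pi-.173)"
```

```text
t 17.7 pos [480.2  74.5 274.5] -> tool mm [ 31.3  89.4 204.8] units [1.25 3.58 8.19] turn8 [ 0.02  0.   -0.01] F [0.3 0.3 0. ] gap 60.2 grip 0.0
```

Request:
{"fn": "drive_tool", "kwargs": {
  "rows": [
    [[0, 0, 0], [0.3, 0.9, 0.8], 60],
    [[0, 0, 0], [0.3, 0.9, 0.8], 60],
    [[0, 0, 0], [0.3, 0.9, 0.8], 60],
    [[0, 0, 0], [0.3, 0.85, 0.8], 60],
    [[0, 0, 0], [0, 0, 0.8], 60],
    [[0, 0, 0], [0, 0, 0], 60],
    [[0, 0, 0], [0, 0, 0], 60]
  ]
}}

```text
time: 18.4
tool_pos: [465.6, 166.3, 174.8]
tool_rot: [[-0.985, 0.174, -0.0], [0.174, 0.985, 0.003], [0.001, 0.003, -1.0]]
contact_force: [0.6, -0.1, 0.5]
finger_gap: 60.0
grip_force: 0.0
```

```bash
python3 -c "
from h import *
to([465,168.7,13],np.pi-.173)
im=optics.snapshot('wrist')
d=np.array([np.cos(-.173),np.sin(-.173),0]);H=np.array([465,168.7,13])
print(np.round(proj('wrist',np.array([H+100*d,H+35*d,H-35*d,H+[0,0,12]]))))
cv2.imwrite('pics/w4.png',im)"
```

```text
t 18.4 pos [465.6 166.3 174.8] -> tool mm [  0.9   1.8 161.9] units [0.04 0.07 6.47] turn8 [ 0.02 -0.01 -0.01] F [ 0.6 -0.1  0.5] gap 60.0 grip 0.0
[[322. 279.]
 [322. 219.]
 [322. 146.]
 [322. 186.]]
```

View pics/w4.png

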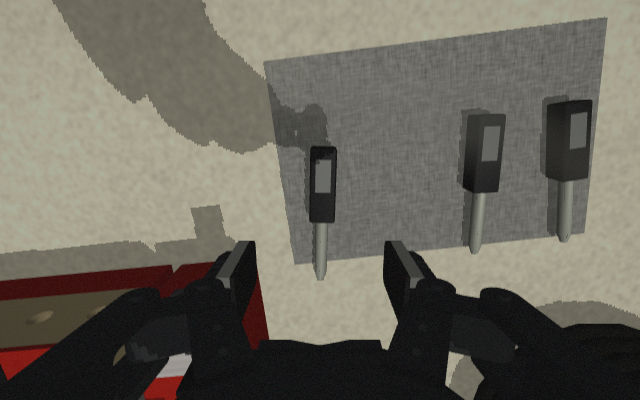

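The probe sits exactly where predicted: tip (321,279), shoulder (321,222), rear (323,146). Descending to grip it.

Request:
{"fn": "drive_tool", "kwargs": {
  "rows": [
    [[0, 0, 0], [0, 0.04, 1], 60],
    [[0, 0, 0], [0, 0, 1], 60],
    [[0, 0, 0], [0, 0, 1], 60],
    [[0, 0, 0], [0, 0, 1], 60],
    [[0, 0, 0], [0, 0, 1], 60],
    [[0, 0, 0], [0, 0, 0.8], 60],
    [[0, 0, 0], [0, 0, 0.4], 50],
    [[0, 0, 0], [0, 0, 0.2], 40],
    [[0, 0, 0], [0, 0, 0], 40]
  ],
  "newtons": 70
}}

```text
time: 19.35
tool_pos: [466.1, 167.5, 15.1]
tool_rot: [[-0.985, 0.175, 0.001], [0.175, 0.985, 0.004], [-0.0, 0.004, -1.0]]
contact_force: [-0.1, 0.3, -0.3]
finger_gap: 39.9
grip_force: 0.0
```

Request:
{"fn": "drive_tool", "kwargs": {
  "rows": [
    [[0, 0, 0], [0, 0, 0], 15],
    [[0, 0, 0], [0, 0, 0], 15],
    [[0, 0, 0], [0, 0, 0], 15],
    [[0, 0, 0], [0, 0, 0], 15],
    [[0, 0, 0], [0, 0, 0], 15]
  ],
  "newtons": 70
}}

```text
time: 19.85
tool_pos: [466.6, 167.9, 16.1]
tool_rot: [[-0.985, 0.174, 0.003], [0.174, 0.985, 0.004], [-0.002, 0.005, -1.0]]
contact_force: [-1.3, -0.8, 7.3]
finger_gap: 22.3
grip_force: 69.5
```

Gripped (gap 22.3 mm, 70 N). Lifting, backing off in front of the oven, and aligning to its yaw.

Request:
{"fn": "drive_tool", "kwargs": {
  "rows": [
    [[0, 0, 0], [0, 0, -0.8], 15],
    [[0, 0, 0], [0, 0, -0.8], 15],
    [[0, 0, 0], [0.5, 0, -0.8], 15],
    [[0, 0, 0], [0.8, 0, -0.8], 15],
    [[0, 0, -0.37], [0.8, 0, 0], 15],
    [[0, 0, -0.37], [0.7, 0, 0], 15],
    [[0, 0, 0], [0, 0, 0], 15]
  ]
}}

```text
time: 20.55
tool_pos: [394.3, 178.4, 95.0]
tool_rot: [[-0.998, 0.07, -0.001], [0.07, 0.998, 0.003], [0.001, 0.003, -1.0]]
contact_force: [-0.4, -0.6, -0.9]
finger_gap: 22.6
grip_force: 68.8
```

```bash
python3 -c "
from h import *
to(ov(-112,-25,82),np.pi+OV[2])"
```

```text
t 20.55 pos [394.3 178.4  95. ] -> tool mm [ -29.5 -293.    12. ] units [ -1.18 -11.72   0.48] turn8 [ 0.02 -0.01 -0.  ] F [-0.4 -0.6 -0.9] gap 22.6 grip 68.8
```

Request:
{"fn": "drive_tool", "kwargs": {
  "rows": [
    [[0, 0, 0], [-0.08, -0.97, 0], 15],
    [[0, 0, 0], [-0.08, -0.97, 0], 15],
    [[0, 0, 0], [-0.08, -0.97, 0], 15],
    [[0, 0, 0], [-0.08, -0.97, 0], 15],
    [[0, 0, 0], [-0.08, -0.97, 0], 15],
    [[0, 0, 0], [-0.08, -0.97, 0], 15],
    [[0, 0, 0], [-0.08, -0.97, 0], 15],
    [[0, 0, 0], [-0.08, -0.97, 0], 15],
    [[0, 0, 0], [-0.08, -0.97, 0], 15],
    [[0, 0, 0], [-0.08, -0.97, 0], 15]
  ]
}}

```text
time: 21.55
tool_pos: [399.8, -66.3, 94.2]
tool_rot: [[-0.997, 0.073, 0.002], [0.073, 0.997, 0.003], [-0.001, 0.003, -1.0]]
contact_force: [0.3, -0.4, -1.0]
finger_gap: 22.6
grip_force: 69.0
```

Request:
{"fn": "drive_tool", "kwargs": {
  "rows": [
    [[0, 0, 0], [-0.1, -0.97, 0.2], 15],
    [[0, 0, 0], [-0.1, -0.97, 0.2], 15],
    [[0, 0, 0], [0, 0, 0], 15],
    [[0, 0, 0], [0, 0, 0], 15]
  ]
}}

```text
time: 21.95
tool_pos: [400.8, -114.0, 83.8]
tool_rot: [[-0.997, 0.074, 0.001], [0.074, 0.997, 0.004], [-0.0, 0.004, -1.0]]
contact_force: [-0.7, -0.1, -0.8]
finger_gap: 22.5
grip_force: 69.0
```

```bash
python3 -c "
from h import *
to(ov(-112,-25,82),np.pi+OV[2])
im=optics.snapshot('wrist')
P=[ov(0,y,80) for y in(75,25,-25,-75)]+[ov(-12,-25,80),ov(-77,-25,80),ov(0,98,120)]
print(np.round(proj('wrist',np.array(P))).tolist())
cv2.imwrite('pics/w5.png',im)"
```

```text
t 21.95 pos [ 400.8 -114.    83.8] -> tool mm [-2.6 -1.7  1.8] units [-0.1  -0.07  0.07] turn8 [ 0.03  0.   -0.03] F [-0.7 -0.1 -0.8] gap 22.5 grip 69.0
[[495.0, 447.0], [406.0, 448.0], [317.0, 448.0], [227.0, 448.0], [316.0, 431.0], [316.0, 330.0], [595.0, 539.0]]
```

View pics/w5.png

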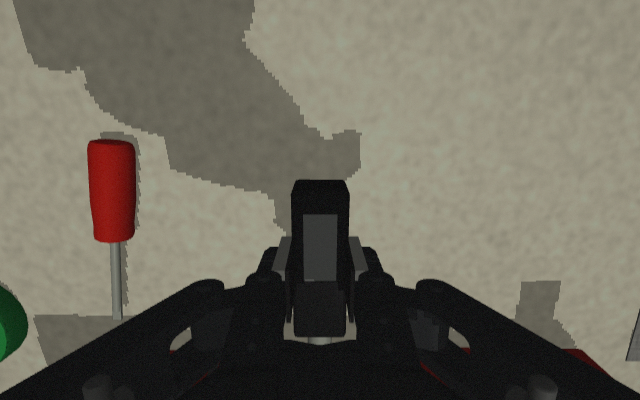

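The probe is straight in the grip, its handle spanning (320, 180–337). The tip isn't visible, so I'll advance in small steps and watch the force.

Request:
{"fn": "drive_tool", "kwargs": {
  "rows": [
    [[0, 0, -0.03], [-0.1, -0.1, 0.07], 15],
    [[0, 0, 0], [-0.2, 0, 0], 15],
    [[0, 0, 0], [-0.2, 0, 0], 15],
    [[0, 0, 0], [-0.2, 0, 0], 15],
    [[0, 0, 0], [-0.2, 0, 0], 15],
    [[0, 0, 0], [0, 0, 0], 15]
  ]
}}

```text
time: 22.6
tool_pos: [423.9, -117.5, 82.1]
tool_rot: [[-0.998, 0.067, 0.001], [0.067, 0.998, 0.003], [-0.001, 0.003, -1.0]]
contact_force: [-0.6, 0.1, -1.2]
finger_gap: 22.6
grip_force: 69.1
```

```bash
python3 -c "
from h import *
to(ov(-33,-26,82),np.pi+OV[2]);print(status.get_obs()['wrist_torque'])
im=optics.snapshot('scene');i2=optics.snapshot('top')
P=np.array([ov(-33,-26,82)]);print(proj('scene',P),proj('top',P))
cv2.imwrite('pics/d.png',np.vstack([cv2.resize(im[150:250,140:340],None,fx=3,fy=3),cv2.resize(i2[130:230,300:500],None,fx=3,fy=3)]))"
```

```text
t 22.6 pos [ 423.9 -117.5   82.1] -> tool mm [-58.3  -1.    0.2] units [-2.33 -0.04  0.01] turn8 [0.02 0.01 0.02] F [-0.6  0.1 -1.2] gap 22.6 grip 69.1
[-0.01057407 -0.00287991 -0.03408219]
[[241.82901038 191.76814626]] [[389.30218826 177.67231578]]
```

No contact with the tip about 7 mm past the face, so it has entered. Continuing.

Request:
{"fn": "drive_tool", "kwargs": {
  "rows": [
    [[0, 0, 0], [-0.3, 0, 0], 15],
    [[0, 0, 0], [-0.3, 0, 0], 15],
    [[0, 0, 0], [-0.3, 0, 0], 15],
    [[0, 0, 0], [0, 0, 0], 15]
  ]
}}

```text
time: 23.1
tool_pos: [446.0, -119.8, 82.4]
tool_rot: [[-0.998, 0.068, 0.001], [0.068, 0.998, 0.002], [-0.001, 0.002, -1.0]]
contact_force: [-0.7, -2.7, 2.7]
finger_gap: 22.6
grip_force: 69.7
```

```bash
python3 -c "
from h import *
to(ov(-33,-26,82),np.pi+OV[2]);print(status.get_obs()['wrist_torque'])"
```

```text
t 23.1 pos [ 446.  -119.8   82.4] -> tool mm [-36.1  -0.2   0.4] units [-1.45 -0.01  0.02] turn8 [0.01 0.01 0.01] F [-0.7 -2.7  2.7] gap 22.6 grip 69.7
[-0.5536314  -0.00471926 -0.19798315]
```

Request:
{"fn": "drive_tool", "kwargs": {
  "rows": [
    [[0, 0, 0], [-0.3, -0.03, -0.03], 15],
    [[0, 0, 0], [-0.3, 0, 0], 15],
    [[0, 0, 0], [-0.3, 0, 0], 15],
    [[0, 0, 0], [-0.3, 0, 0], 15],
    [[0, 0, 0], [-0.1, 0, 0], 15],
    [[0, 0, 0], [-0.1, 0, 0], 15],
    [[0, 0, 0], [0, 0, 0], 15]
  ]
}}

```text
time: 23.8
tool_pos: [479.9, -122.4, 82.8]
tool_rot: [[-0.998, 0.068, -0.001], [0.068, 0.998, 0.003], [0.001, 0.003, -1.0]]
contact_force: [-4.5, -2.0, 5.5]
finger_gap: 22.5
grip_force: 70.1
```

```bash
python3 -c "
from h import *
to(ov(-33,-26,82),np.pi+OV[2]);print(status.get_obs()['wrist_torque'])"
```

```text
t 23.8 pos [ 479.9 -122.4   82.8] -> tool mm [-2.1  0.1  0.8] units [-0.08  0.    0.03] turn8 [ 0.02 -0.01  0.02] F [-4.5 -2.   5.5] gap 22.5 grip 70.1
[-0.57145386  0.71978178 -0.12686735]
```

Near the end. I'll push gently until the shoulder seats.

Request:
{"fn": "drive_tool", "kwargs": {
  "rows": [
    [[0, 0, 0], [-0.08, 0, 0], 15],
    [[0, 0, 0], [-0.08, 0, 0], 15],
    [[0, 0, 0], [-0.06, 0, 0], 15],
    [[0, 0, 0], [0, 0, 0], 15]
  ]
}}

```text
time: 24.2
tool_pos: [482.6, -122.5, 82.7]
tool_rot: [[-0.998, 0.068, -0.005], [0.068, 0.998, 0.003], [0.005, 0.002, -1.0]]
contact_force: [-13.5, -2.5, 14.8]
finger_gap: 22.6
grip_force: 71.3
```

```bash
python3 -c "
from h import *
to(ov(-33,-26,82),np.pi+OV[2])"
```

```text
t 24.2 pos [ 482.6 -122.5   82.7] -> tool mm [0.6 0.  0.7] units [0.02 0.   0.03] turn8 [ 0.02 -0.04  0.01] F [-13.5  -2.5  14.8] gap 22.6 grip 71.3
```

Seated (firm stop at 13 N, TCP 32 mm before the face as expected). Releasing and going on to the next probe.

Request:
{"fn": "drive_tool", "kwargs": {
  "rows": [
    [[0, 0, 0], [0, 0, 0], 36],
    [[0, 0, 0], [0, 0, 0], 36],
    [[0, 0, 0], [0, 0, 0], 36],
    [[0, 0, 0], [0, 0, -0.8], 36],
    [[0, 0, 0], [0, 0, -1], 36],
    [[0, 0, 0], [0, 0, -1], 36],
    [[0, 0, 0], [0.7, 0.5, -0.5], 50],
    [[0, 0, 0], [0.5, 0.9, 0], 60],
    [[0, 0, 0], [0, 0.97, 0], 60],
    [[0, 0, 0], [0, 0.97, 0], 60]
  ]
}}

```text
time: 25.2
tool_pos: [461.5, -36.5, 165.8]
tool_rot: [[-0.998, 0.068, 0.002], [0.068, 0.998, 0.004], [-0.001, 0.004, -1.0]]
contact_force: [0.5, -0.4, -0.1]
finger_gap: 60.2
grip_force: 0.0
```

```bash
cat > look.py <<'E'
from h import *
n="scene";im=optics.snapshot(n)
for r in optics.masks_of(n,"probe1"):
    pts=np.argwhere(r['mask'])[:,::-1].astype(np.float32);m=pts.mean(0);print(n,round(r['conf'],2),np.round(m,1),np.round(back(n,m,13)[:2]))
E
python3 look.py; python3 -c "
from h import *
to([462,321,130],np.pi-.127)
"
```

```text
scene 0.96 [458.9 340.2] [528. 570.]
scene 0.78 [399.9 290.5] [480. 397.]
scene 0.66 [384.6 281.7] [478. 353.]
scene 0.64 [247. 189.] [ 401. -183.]
scene 0.59 [427.2 224.5] [214. 350.]
t 25.3 pos [461.7 -35.2 165.7] -> tool mm [ 22.7 355.3  37.3] units [ 0.91 14.21  1.49] turn8 [0.03 0.01 0.45] F [-0.3 -1.  -1. ] gap 59.8 grip 0.0
```

The first probe is seated, but the middle mat probe has been knocked about 35 mm left, towards the outer one. I'll go over and look.

Request:
{"fn": "drive_tool", "kwargs": {
  "rows": [
    [[0, 0, 0], [0.1, 0.97, 0], 60],
    [[0, 0, 0], [0.1, 0.97, 0], 60],
    [[0, 0, 0], [0.1, 0.97, 0], 60],
    [[0, 0, 0], [0.1, 0.97, 0], 60],
    [[0, 0, 0], [0.1, 0.97, 0], 60],
    [[0, 0, 0], [0.1, 0.97, 0], 60],
    [[0, 0, 0], [0.1, 0.97, 0], 60],
    [[0, 0, 0], [0.1, 0.97, 0], 60],
    [[0, 0, 0], [0.1, 0.97, 0], 60],
    [[0, 0, 0], [0.1, 0.97, 0], 60]
  ]
}}

```text
time: 26.3
tool_pos: [453.1, 207.0, 166.3]
tool_rot: [[-0.998, 0.068, 0.001], [0.068, 0.998, 0.003], [-0.001, 0.004, -1.0]]
contact_force: [0.9, 0.3, -0.0]
finger_gap: 59.9
grip_force: 0.0
```

Request:
{"fn": "drive_tool", "kwargs": {
  "rows": [
    [[0, 0, 0], [0.1, 0.97, 0], 60],
    [[0, 0, 0], [0.1, 0.97, 0], 60],
    [[0, 0, 0], [0.1, 0.97, 0], 60],
    [[0, 0, 0], [0.1, 0.97, 0], 60],
    [[0, 0, 0], [0.1, 0.97, 0], 60],
    [[0, 0, 0], [0, 0.7, 0], 60],
    [[0, 0, 0], [0, 0, 0], 60],
    [[0, 0, 0], [0, 0, 0], 60]
  ]
}}

```text
time: 27.1
tool_pos: [449.7, 345.1, 166.5]
tool_rot: [[-0.998, 0.067, 0.0], [0.067, 0.998, 0.002], [0.0, 0.002, -1.0]]
contact_force: [-0.2, -0.5, 0.2]
finger_gap: 60.1
grip_force: 0.0
```

```bash
python3 -c "
from h import *
im=optics.snapshot('wrist');cv2.imwrite('pics/w6.png',im)
to([462,375,130],np.pi-.0)
c=optics.calibration('wrist');print(c)
"
```

```text
t 27.15 pos [449.6 344.7 166.5] -> tool mm [-10.3  31.   36.6] units [-0.41  1.24  1.46] turn8 [ 0.02 -0.   -0.49] F [-0.2  0.3  0.6] gap 59.9 grip 0.0
{'fx': 318.6555557712548, 'fy': 318.6555557712548, 'cx': 319.5054238714757, 'cy': 199.0457652861902, 'rvec': array([-2.14481691, -2.0033707 , -0.27063223]), 'tvec': array([-374.4021432 , -424.00548402,  192.45674186])}
```

View pics/w6.png

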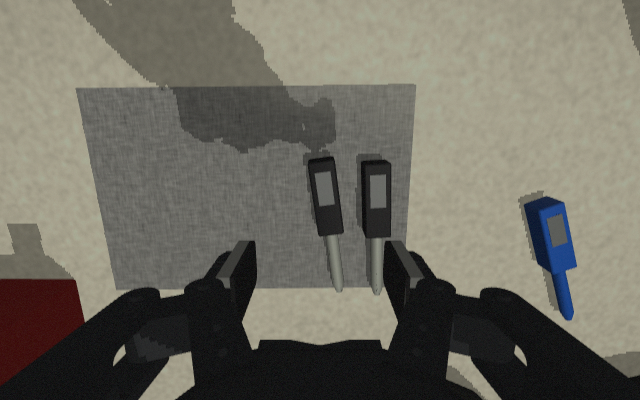

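The wrist picture shows B with tip (339,291) and shoulder (333,236). A has its tip at (376,294) and shoulder at (377,238). Their tips are close, so I'll work out both poses.

```bash
python3 -c "
from h import *
c=cam('wrist')
for n,t,b,tc in(('B',(339,291),(333,236),(322,182)),('A',(376,294),(377,238),(377,191))):
    T=back('wrist',t,13,c);B=back('wrist',b,13,c);d=T-B;L=np.linalg.norm(d);d/=L
    print(n,round(L,1),'yaw',np.arctan2(d[1],d[0]),'H',np.round(B-35*d,1),np.round(T-100*d,1))
# top-face axis ends
for n,r,f in(('B',(321,158),(331,235)),('A',(376,162),(376.5,237))):
    a=back('wrist',r,26,c);b=back('wrist',f,26,c);d=b-a;print(n,np.linalg.norm(d),np.arctan2(d[1],d[0]),(a+b)/2)
"
```

```text
B 59.7 yaw 0.04457282484432948 H [463.1 352.7  13. ] [457.8 352.5  13. ]
A 60.7 yaw -0.037007828769791654 H [468.1 397.6  13. ] [463.8 397.8  13. ]
B 71.04210048307291 0.062163565768657794 [456.2950862  350.06075682  26.        ]
A 69.07254617547547 -0.014592158851411324 [462.01987581 394.20414734  26.        ]
```

Request:
{"fn": "drive_tool", "kwargs": {
  "rows": [
    [[0, 0, -0.86], [0, 0, 0], 40],
    [[0, 0, 0], [0, 0, 1], 40],
    [[0, 0, 0], [0, 0, 0.5], 40],
    [[0, 0, 0], [0, 0, 0], 40]
  ]
}}

```text
time: 27.55
tool_pos: [448.2, 343.6, 127.3]
tool_rot: [[-0.999, -0.051, -0.003], [-0.051, 0.999, 0.001], [0.003, 0.001, -1.0]]
contact_force: [0.0, -0.3, -0.5]
finger_gap: 40.0
grip_force: 0.0
```

```bash
python3 -c "
from h import *
to([458.5,347.5,15],np.pi+.053)"
```

```text
t 27.55 pos [448.2 343.6 127.3] -> tool mm [-10.8   3.2 112.3] units [-0.43  0.13  4.49] turn8 [ 0.01 -0.02 -0.01] F [ 0.  -0.3 -0.5] gap 40.0 grip 0.0
```

Request:
{"fn": "drive_tool", "kwargs": {
  "rows": [
    [[0, 0, 0], [-0.43, 0.13, 0.8], 40],
    [[0, 0, 0], [0, 0, 0.9], 40],
    [[0, 0, 0], [0, 0, 0.9], 40],
    [[0, 0, 0], [0, 0, 0.9], 40],
    [[0, 0, 0], [0, 0, 0.6], 40],
    [[0, 0, 0], [0, 0, 0.35], 40],
    [[0, 0, 0], [0, 0, 0], 40]
  ]
}}

```text
time: 28.25
tool_pos: [459.7, 349.1, 17.4]
tool_rot: [[-0.999, -0.052, -0.001], [-0.052, 0.999, 0.002], [0.001, 0.002, -1.0]]
contact_force: [0.5, -1.1, -0.1]
finger_gap: 40.1
grip_force: 0.0
```

Request:
{"fn": "drive_tool", "kwargs": {
  "rows": [
    [[0, 0, 0], [0, 0, 0], 15],
    [[0, 0, 0], [0, 0, 0], 15],
    [[0, 0, 0], [0, 0, 0], 15],
    [[0, 0, 0], [0, 0, 0], 15],
    [[0, 0, 0], [0, 0, 0], 15]
  ],
  "newtons": 70
}}

```text
time: 28.75
tool_pos: [461.0, 350.3, 19.3]
tool_rot: [[-0.999, -0.052, 0.002], [-0.052, 0.999, 0.004], [-0.002, 0.004, -1.0]]
contact_force: [-0.8, -0.6, 5.7]
finger_gap: 22.4
grip_force: 70.0
```

```bash
python3 -c "
from h import *
to([458.5,347.5,15],np.pi+.053)"
```

```text
t 28.75 pos [461.  350.3  19.3] -> tool mm [ 2.6 -2.7  4.3] units [ 0.11 -0.11  0.17] turn8 [ 0.03  0.02 -0.  ] F [-0.8 -0.6  5.7] gap 22.4 grip 70.0
```

Request:
{"fn": "drive_tool", "kwargs": {
  "rows": [
    [[0, 0, 0], [0, 0, -0.8], 15],
    [[0, 0, 0], [0, 0, -0.8], 15],
    [[0, 0, 0], [0.5, 0, -0.8], 15],
    [[0, 0, 0.5], [0.8, 0, -0.7], 15],
    [[0, 0, 0.46], [0.8, 0, 0], 15],
    [[0, 0, 0], [0.3, 0, 0], 15],
    [[0, 0, 0], [0, 0, 0], 15]
  ]
}}

```text
time: 29.45
tool_pos: [399.3, 348.6, 95.4]
tool_rot: [[-0.997, 0.079, -0.0], [0.079, 0.997, 0.003], [0.0, 0.003, -1.0]]
contact_force: [0.7, -0.5, -3.8]
finger_gap: 22.4
grip_force: 69.0
```

```bash
python3 -c "
from h import *
to(ov(-112,24,86),np.pi+OV[2])"
```

```text
t 29.45 pos [399.3 348.6  95.4] -> tool mm [ -40.1 -413.8    8.2] units [ -1.61 -16.55   0.33] turn8 [ 0.02 -0.   -0.07] F [ 0.7 -0.5 -3.8] gap 22.4 grip 69.0
```

Request:
{"fn": "drive_tool", "kwargs": {
  "rows": [
    [[0, 0, -0.07], [0, -0.97, 0], 15],
    [[0, 0, 0], [-0.08, -0.97, 0], 15],
    [[0, 0, 0], [-0.08, -0.97, 0], 15],
    [[0, 0, 0], [-0.08, -0.97, 0], 15],
    [[0, 0, 0], [-0.08, -0.97, 0], 15],
    [[0, 0, 0], [-0.08, -0.97, 0], 15],
    [[0, 0, 0], [-0.08, -0.97, 0], 15],
    [[0, 0, 0], [-0.08, -0.97, 0], 15],
    [[0, 0, 0], [-0.08, -0.97, 0], 15],
    [[0, 0, 0], [-0.08, -0.97, 0], 15]
  ]
}}

```text
time: 30.45
tool_pos: [401.3, 104.3, 94.5]
tool_rot: [[-0.997, 0.071, 0.001], [0.071, 0.997, 0.003], [-0.0, 0.003, -1.0]]
contact_force: [-0.0, 0.6, -0.9]
finger_gap: 22.0
grip_force: 69.0
```

Request:
{"fn": "drive_tool", "kwargs": {
  "rows": [
    [[0, 0, 0], [-0.08, -0.97, 0], 15],
    [[0, 0, 0], [-0.08, -0.97, 0], 15],
    [[0, 0, 0], [-0.08, -0.97, 0], 15],
    [[0, 0, 0], [-0.08, -0.97, 0.1], 15],
    [[0, 0, 0], [-0.08, -0.97, 0.1], 15],
    [[0, 0, 0], [-0.08, -0.97, 0.1], 15],
    [[0, 0, 0], [-0.08, -0.9, 0], 15],
    [[0, 0, 0], [0, 0, 0], 15],
    [[0, 0, 0], [0, 0, 0], 15]
  ]
}}

```text
time: 31.35
tool_pos: [402.7, -63.4, 86.4]
tool_rot: [[-0.997, 0.073, 0.0], [0.073, 0.997, 0.004], [0.0, 0.004, -1.0]]
contact_force: [-0.1, -0.9, -0.6]
finger_gap: 22.2
grip_force: 69.1
```

```bash
python3 -c "
from h import *
to(ov(-112,24,86),np.pi+OV[2])
cv2.imwrite('pics/w7.png',optics.snapshot('wrist')[150:400,180:460])
"
```

```text
t 31.35 pos [402.7 -63.4  86.4] -> tool mm [-4.2 -3.3  0.4] units [-0.17 -0.13  0.02] turn8 [ 0.03 -0.   -0.02] F [-0.1 -0.9 -0.6] gap 22.2 grip 69.1
```

View pics/w7.png

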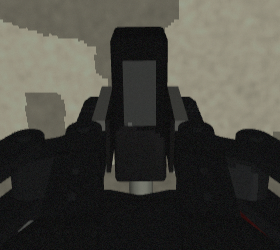

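The probe is straight in the grip with nearly the same framing as the first, slightly lower as reckoned. Inserting.

Request:
{"fn": "drive_tool", "kwargs": {
  "rows": [
    [[0, 0, -0.02], [-0.17, -0.13, 0], 15],
    [[0, 0, 0], [-0.2, 0, 0], 15],
    [[0, 0, 0], [-0.2, 0, 0], 15],
    [[0, 0, 0], [-0.2, 0, 0], 15],
    [[0, 0, 0], [-0.2, 0, 0], 15],
    [[0, 0, 0], [0, 0, 0], 15]
  ]
}}

```text
time: 32.0
tool_pos: [427.4, -67.8, 86.7]
tool_rot: [[-0.998, 0.069, 0.001], [0.069, 0.998, 0.003], [-0.001, 0.003, -1.0]]
contact_force: [-0.7, -0.3, -0.5]
finger_gap: 22.2
grip_force: 69.1
```

```bash
python3 -c "
from h import *
to(ov(-32,24,86),np.pi+OV[2])"
```

```text
t 32.0 pos [427.4 -67.8  86.7] -> tool mm [-59.3  -0.7   0.8] units [-2.37 -0.03  0.03] turn8 [0.02 0.01 0.01] F [-0.7 -0.3 -0.5] gap 22.2 grip 69.1
```

Request:
{"fn": "drive_tool", "kwargs": {
  "rows": [
    [[0, 0, 0], [-0.3, -0.02, 0.02], 15],
    [[0, 0, 0], [-0.3, 0, 0], 15],
    [[0, 0, 0], [-0.3, 0, 0], 15],
    [[0, 0, 0], [0, 0, 0], 15]
  ]
}}

```text
time: 32.4
tool_pos: [450.9, -70.5, 86.5]
tool_rot: [[-0.998, 0.069, 0.003], [0.069, 0.998, 0.002], [-0.002, 0.003, -1.0]]
contact_force: [1.3, -3.3, -0.2]
finger_gap: 22.2
grip_force: 69.2
```

```bash
python3 -c "
from h import *
to(ov(-32,24,86),np.pi+OV[2])"
```

```text
t 32.4 pos [450.9 -70.5  86.5] -> tool mm [-35.7   0.3   0.6] units [-1.43  0.01  0.02] turn8 [0.02 0.02 0.  ] F [ 1.3 -3.3 -0.2] gap 22.2 grip 69.2
```

Request:
{"fn": "drive_tool", "kwargs": {
  "rows": [
    [[0, 0, 0], [-0.3, -0.03, 0], 15],
    [[0, 0, 0], [-0.3, 0, 0], 15],
    [[0, 0, 0], [-0.3, 0, 0], 15],
    [[0, 0, 0], [-0.3, 0, 0], 15],
    [[0, 0, 0], [-0.1, 0, 0], 15],
    [[0, 0, 0], [-0.1, 0, 0], 15],
    [[0, 0, 0], [0, 0, 0], 15]
  ]
}}

```text
time: 33.1
tool_pos: [484.0, -73.1, 86.2]
tool_rot: [[-0.998, 0.069, 0.001], [0.069, 0.998, 0.003], [-0.0, 0.003, -1.0]]
contact_force: [-1.4, -2.7, 0.9]
finger_gap: 22.1
grip_force: 69.4
```

```bash
python3 -c "
from h import *
to(ov(-32,24,86),np.pi+OV[2])"
```

```text
t 33.1 pos [484.  -73.1  86.2] -> tool mm [-2.4  0.7  0.2] units [-0.1   0.03  0.01] turn8 [0.02 0.   0.01] F [-1.4 -2.7  0.9] gap 22.1 grip 69.4
```

Request:
{"fn": "drive_tool", "kwargs": {
  "rows": [
    [[0, 0, 0], [-0.1, 0, 0], 15],
    [[0, 0, 0], [-0.1, 0, 0], 15],
    [[0, 0, 0], [-0.1, 0, 0], 15],
    [[0, 0, 0], [0, 0, 0], 15]
  ]
}}

```text
time: 33.5
tool_pos: [486.7, -73.2, 85.8]
tool_rot: [[-0.998, 0.069, -0.008], [0.069, 0.998, 0.004], [0.008, 0.003, -1.0]]
contact_force: [-15.8, -2.3, 14.4]
finger_gap: 22.3
grip_force: 71.1
```

```bash
python3 -c "
from h import *
to(ov(-32,24,86),np.pi+OV[2])"
```

```text
t 33.5 pos [486.7 -73.2  85.8] -> tool mm [ 0.3  0.5 -0.2] units [ 0.01  0.02 -0.01] turn8 [ 0.02 -0.06  0.  ] F [-15.8  -2.3  14.4] gap 22.3 grip 71.1
```

Seated. Releasing and returning for probe A.

Request:
{"fn": "drive_tool", "kwargs": {
  "rows": [
    [[0, 0, 0], [0, 0, 0], 36],
    [[0, 0, 0], [0, 0, 0], 36],
    [[0, 0, 0], [0, 0, 0], 36],
    [[0, 0, 0], [0, 0, -0.8], 36],
    [[0, 0, 0], [0, 0, -1], 36],
    [[0, 0, 0], [0, 0, -1], 36],
    [[0, 0, 0], [0.7, 0.5, -0.5], 50],
    [[0, 0, 0], [0.5, 0.9, 0], 60],
    [[0, 0, 0], [0, 0.97, 0], 60],
    [[0, 0, 0], [0, 0.97, 0], 60]
  ]
}}

```text
time: 34.5
tool_pos: [467.3, 12.5, 169.4]
tool_rot: [[-0.998, 0.069, 0.002], [0.069, 0.998, 0.004], [-0.002, 0.004, -1.0]]
contact_force: [0.1, -0.4, 0.8]
finger_gap: 60.2
grip_force: 0.0
```

Request:
{"fn": "drive_tool", "kwargs": {
  "rows": [
    [[0, 0, 0], [0.1, 0.97, 0], 60],
    [[0, 0, 0], [0.1, 0.97, 0], 60],
    [[0, 0, 0], [0.1, 0.97, 0], 60],
    [[0, 0, 0], [0.1, 0.97, 0], 60],
    [[0, 0, 0], [0.1, 0.97, 0], 60],
    [[0, 0, 0], [0.1, 0.97, 0], 60],
    [[0, 0, 0], [0.1, 0.97, 0], 60],
    [[0, 0, 0], [0.1, 0.97, 0], 60],
    [[0, 0, 0], [0.1, 0.97, 0], 60],
    [[0, 0, 0], [0.1, 0.97, 0], 60]
  ]
}}

```text
time: 35.5
tool_pos: [459.0, 256.8, 169.8]
tool_rot: [[-0.998, 0.068, 0.001], [0.068, 0.998, 0.004], [-0.001, 0.004, -1.0]]
contact_force: [0.4, 0.3, -0.1]
finger_gap: 60.2
grip_force: 0.0
```

```bash
python3 look.py; python3 -c "
from h import *
to([464,396.5,130],np.pi-.02)"
```

```text
scene 0.92 [458.8 340.9] [530. 570.]
scene 0.66 [399.3 291.3] [483. 397.]
scene 0.56 [247.5 188.6] [ 399. -182.]
scene 0.55 [219.4 190.4] [ 458. -247.]
scene 0.54 [259.5 196.3] [ 406. -127.]
scene 0.54 [426.6 223.9] [213. 348.]
t 35.6 pos [459.2 258.2 169.9] -> tool mm [  4.3 138.1  40.6] units [0.17 5.53 1.63] turn8 [ 0.04  0.01 -0.33] F [-0.  -0.4  0.2] gap 60.1 grip 0.0
```

Both seated probes show, and A hasn't moved. Going over it.

Request:
{"fn": "drive_tool", "kwargs": {
  "rows": [
    [[0, 0, -0.33], [0.05, 0.9, 0], 60],
    [[0, 0, 0], [0, 0.97, 0], 60],
    [[0, 0, 0], [0, 0.97, 0], 60],
    [[0, 0, 0], [0, 0.97, 0], 60],
    [[0, 0, 0], [0, 0.97, 0.5], 60],
    [[0, 0, 0], [0, 0.8, 0.5], 60],
    [[0, 0, 0], [0, 0, 0.5], 60],
    [[0, 0, 0], [0, 0, 0], 60],
    [[0, 0, 0], [0, 0, 0], 60]
  ]
}}

```text
time: 36.5
tool_pos: [461.6, 393.5, 132.4]
tool_rot: [[-1.0, 0.024, -0.0], [0.024, 1.0, 0.002], [0.0, 0.002, -1.0]]
contact_force: [-0.1, 0.8, -0.5]
finger_gap: 59.9
grip_force: 0.0
```

```bash
cat > w8.py <<'E'
from h import *
c=cam('wrist');im=optics.snapshot('wrist')
H=np.array([464,396.5,13]);d=np.array([np.cos(-.02),np.sin(-.02),0])
e=proj('wrist',np.array([H+100*d,H+35*d]),c);print(e)
r=min(optics.masks_of('wrist','probe1'),key=lambda r:abs((r['rect'][0]+r['rect'][2])/2-320))
print(r['rect'],r['conf']);m=r['mask'];
for v in range(int(r['rect'][1]),int(r['rect'][3])+1,8):
    u=np.flatnonzero(m[v]);print(v,(u.min(),u.max()) if len(u) else None,end=' ')
to([464,396.5,15],np.pi-.02)
E
python3 w8.py
```

```text
[[323.4600162  307.0203393 ]
 [323.42561591 239.78478019]]
[308.3, 155.5, 339.5, 310.5] 0.76
155 None 163 (np.int64(308), np.int64(338)) 171 (np.int64(308), np.int64(338)) 179 (np.int64(308), np.int64(338)) 187 (np.int64(308), np.int64(338)) 195 (np.int64(308), np.int64(338)) 203 (np.int64(309), np.int64(338)) 211 (np.int64(309), np.int64(338)) 219 (np.int64(309), np.int64(338)) 227 (np.int64(309), np.int64(338)) 235 (np.int64(308), np.int64(338)) 243 (np.int64(310), np.int64(337)) 251 (np.int64(317), np.int64(330)) 259 (np.int64(317), np.int64(330)) 267 (np.int64(316), np.int64(330)) 275 (np.int64(317), np.int64(330)) 283 (np.int64(318), np.int64(330)) 291 (np.int64(318), np.int64(330)) 299 (np.int64(317), np.int64(330)) 307 (np.int64(321), np.int64(327)) t 36.6 pos [462.2 394.  133.4] -> tool mm [ -1.7   2.1 118.4] units [-0.07  0.08  4.74] turn8 [ 0.03  0.01 -0.03] F [-0.2 -0.4  0.4] gap 60.1 grip 0.0
```

Aligned. Descending to grip.

Request:
{"fn": "drive_tool", "kwargs": {
  "rows": [
    [[0, 0, 0], [-0.15, 0.06, 0.9], 60],
    [[0, 0, 0], [0, 0, 0.9], 60],
    [[0, 0, 0], [0, 0, 0.9], 60],
    [[0, 0, 0], [0, 0, 0.9], 60],
    [[0, 0, 0], [0, 0, 0.7], 50],
    [[0, 0, 0], [0, 0, 0.4], 40],
    [[0, 0, 0], [0, 0, 0], 40]
  ]
}}

```text
time: 37.3
tool_pos: [465.2, 395.7, 14.5]
tool_rot: [[-1.0, 0.023, -0.001], [0.023, 1.0, 0.002], [0.001, 0.002, -1.0]]
contact_force: [0.2, -0.1, -0.2]
finger_gap: 40.2
grip_force: 0.0
```

Request:
{"fn": "drive_tool", "kwargs": {
  "rows": [
    [[0, 0, 0], [0, 0, 0], 15],
    [[0, 0, 0], [0, 0, 0], 15],
    [[0, 0, 0], [0, 0, 0], 15],
    [[0, 0, 0], [0, 0, 0], 15],
    [[0, 0, 0], [0, 0, 0], 15]
  ],
  "newtons": 70
}}

```text
time: 37.8
tool_pos: [466.4, 397.2, 16.6]
tool_rot: [[-1.0, 0.023, 0.002], [0.023, 1.0, 0.005], [-0.002, 0.005, -1.0]]
contact_force: [-0.3, -0.5, 6.4]
finger_gap: 22.2
grip_force: 70.3
```

Request:
{"fn": "drive_tool", "kwargs": {
  "rows": [
    [[0, 0, 0], [0, 0, -0.8], 15],
    [[0, 0, 0], [0, 0, -0.8], 15],
    [[0, 0, 0], [0.5, 0, -0.8], 15],
    [[0, 0, 0.17], [0.8, 0, -0.8], 15],
    [[0, 0, 0.2], [0.8, 0, 0], 15],
    [[0, 0, 0], [0.6, 0, 0], 15],
    [[0, 0, 0], [0, 0, 0], 15]
  ]
}}

```text
time: 38.5
tool_pos: [395.9, 398.7, 94.9]
tool_rot: [[-0.997, 0.072, -0.001], [0.072, 0.997, 0.002], [0.001, 0.002, -1.0]]
contact_force: [-0.2, -0.1, -1.4]
finger_gap: 22.4
grip_force: 69.3
```

```bash
python3 -c "
from h import *
to(ov(-112,74,82),np.pi+OV[2])"
```

```text
t 38.5 pos [395.9 398.7  94.9] -> tool mm [ -44.2 -413.8   11.9] units [ -1.77 -16.55   0.47] turn8 [ 0.02 -0.01 -0.02] F [-0.2 -0.1 -1.4] gap 22.4 grip 69.3
```

Request:
{"fn": "drive_tool", "kwargs": {
  "rows": [
    [[0, 0, 0], [0, -0.97, 0], 15],
    [[0, 0, 0], [-0.08, -0.97, 0], 15],
    [[0, 0, 0], [-0.08, -0.97, 0], 15],
    [[0, 0, 0], [-0.08, -0.97, 0], 15],
    [[0, 0, 0], [-0.08, -0.97, 0], 15],
    [[0, 0, 0], [-0.08, -0.97, 0], 15],
    [[0, 0, 0], [-0.08, -0.97, 0], 15],
    [[0, 0, 0], [-0.08, -0.97, 0], 15],
    [[0, 0, 0], [-0.08, -0.97, 0], 15],
    [[0, 0, 0], [-0.08, -0.97, 0], 15]
  ]
}}

```text
time: 39.5
tool_pos: [398.2, 154.8, 94.1]
tool_rot: [[-0.997, 0.074, 0.0], [0.074, 0.997, 0.003], [-0.0, 0.003, -1.0]]
contact_force: [0.4, 0.6, -2.5]
finger_gap: 22.7
grip_force: 69.3
```

Request:
{"fn": "drive_tool", "kwargs": {
  "rows": [
    [[0, 0, 0], [-0.08, -0.97, 0], 15],
    [[0, 0, 0], [-0.08, -0.97, 0], 15],
    [[0, 0, 0], [-0.08, -0.97, 0], 15],
    [[0, 0, 0], [-0.08, -0.97, 0.15], 15],
    [[0, 0, 0], [-0.08, -0.97, 0.15], 15],
    [[0, 0, 0], [-0.08, -0.97, 0.15], 15],
    [[0, 0, 0], [-0.08, -1, 0], 15],
    [[0, 0, 0], [0, 0, 0], 15],
    [[0, 0, 0], [0, 0, 0], 15]
  ]
}}

```text
time: 40.4
tool_pos: [399.4, -15.5, 82.3]
tool_rot: [[-0.997, 0.076, 0.0], [0.076, 0.997, 0.003], [0.0, 0.003, -1.0]]
contact_force: [-0.2, 1.2, -1.4]
finger_gap: 22.3
grip_force: 69.4
```

```bash
python3 -c "
from h import *
to(ov(-112,74,83.5),np.pi+OV[2])
im=optics.snapshot('wrist')
g=cv2.cvtColor(im,cv2.COLOR_BGR2GRAY);print(g[170:345:6,320].tolist())"
```

```text
t 40.4 pos [399.4 -15.5  82.3] -> tool mm [-10.9  -0.8  -1.2] units [-0.44 -0.03 -0.05] turn8 [ 0.02 -0.   -0.04] F [-0.2  1.2 -1.4] gap 22.3 grip 69.4
[100, 102, 15, 14, 14, 19, 19, 25, 55, 55, 56, 55, 55, 56, 55, 55, 54, 54, 53, 22, 26, 24, 19, 26, 20, 22, 15, 26, 117, 95]
```

The grip held, with the same framing as the first probe. Inserting.

Request:
{"fn": "drive_tool", "kwargs": {
  "rows": [
    [[0, 0, -0.04], [-0.44, -0.03, -0.04], 15],
    [[0, 0, 0], [-0.2, 0, 0], 15],
    [[0, 0, 0], [-0.2, 0, 0], 15],
    [[0, 0, 0], [-0.2, 0, 0], 15],
    [[0, 0, 0], [-0.2, 0, 0], 15],
    [[0, 0, 0], [0, 0, 0], 15]
  ]
}}

```text
time: 41.05
tool_pos: [431.0, -18.0, 83.6]
tool_rot: [[-0.998, 0.069, 0.001], [0.069, 0.998, 0.003], [-0.001, 0.003, -1.0]]
contact_force: [-1.2, -0.0, -1.1]
finger_gap: 22.7
grip_force: 69.4
```

```bash
python3 -c "
from h import *
to(ov(-32,74,83.5),np.pi+OV[2])"
```

```text
t 41.05 pos [431.  -18.   83.6] -> tool mm [-59.1  -0.7   0.2] units [-2.37 -0.03  0.01] turn8 [0.02 0.01 0.01] F [-1.2 -0.  -1.1] gap 22.7 grip 69.4
```

Request:
{"fn": "drive_tool", "kwargs": {
  "rows": [
    [[0, 0, 0], [-0.3, -0.03, 0], 15],
    [[0, 0, 0], [-0.3, 0, 0], 15],
    [[0, 0, 0], [-0.3, 0, 0], 15],
    [[0, 0, 0], [0, 0, 0], 15]
  ]
}}

```text
time: 41.45
tool_pos: [454.4, -20.5, 83.8]
tool_rot: [[-0.998, 0.069, 0.002], [0.069, 0.998, 0.003], [-0.002, 0.003, -1.0]]
contact_force: [0.3, -0.7, -1.1]
finger_gap: 22.5
grip_force: 69.5
```

```bash
python3 -c "
from h import *
to(ov(-32,74,83.5),np.pi+OV[2])"
```

```text
t 41.45 pos [454.4 -20.5  83.8] -> tool mm [-35.6   0.2   0.4] units [-1.43  0.01  0.02] turn8 [0.02 0.01 0.  ] F [ 0.3 -0.7 -1.1] gap 22.5 grip 69.5
```

Request:
{"fn": "drive_tool", "kwargs": {
  "rows": [
    [[0, 0, 0], [-0.3, 0, 0], 15],
    [[0, 0, 0], [-0.3, 0, 0], 15],
    [[0, 0, 0], [-0.3, 0, 0], 15],
    [[0, 0, 0], [-0.3, 0, 0], 15],
    [[0, 0, 0], [-0.1, 0, 0], 15],
    [[0, 0, 0], [-0.1, 0, 0], 15],
    [[0, 0, 0], [-0.1, 0, 0], 15],
    [[0, 0, 0], [0, 0, 0], 15]
  ]
}}

```text
time: 42.25
tool_pos: [490.1, -23.0, 83.6]
tool_rot: [[-0.998, 0.069, 0.001], [0.069, 0.998, 0.003], [-0.0, 0.003, -1.0]]
contact_force: [-1.3, -2.3, 1.5]
finger_gap: 22.7
grip_force: 69.7
```

```bash
python3 -c "
from h import *
to(ov(-32,74,83.5),np.pi+OV[2])"
```

```text
t 42.25 pos [490.1 -23.   83.6] -> tool mm [0.2 0.2 0.1] units [0.01 0.01 0.  ] turn8 [0.02 0.   0.  ] F [-1.3 -2.3  1.5] gap 22.7 grip 69.7
```

Request:
{"fn": "drive_tool", "kwargs": {
  "rows": [
    [[0, 0, 0], [-0.1, 0, 0], 15],
    [[0, 0, 0], [-0.1, 0, 0], 15],
    [[0, 0, 0], [0, 0, 0], 15]
  ]
}}

```text
time: 42.55
tool_pos: [490.3, -23.0, 83.2]
tool_rot: [[-0.998, 0.069, -0.008], [0.069, 0.998, 0.004], [0.008, 0.003, -1.0]]
contact_force: [-15.9, -1.3, 15.0]
finger_gap: 22.4
grip_force: 71.5
```

```bash
python3 -c "
from h import *
to(ov(-32,74,83.5),np.pi+OV[2])"
```

```text
t 42.55 pos [490.3 -23.   83.2] -> tool mm [ 0.3  0.2 -0.3] units [ 0.01  0.01 -0.01] turn8 [ 0.02 -0.06  0.  ] F [-15.9  -1.3  15. ] gap 22.4 grip 71.5
```

Seated. Releasing, rising, and heading to the keys with closed fingers.

Request:
{"fn": "drive_tool", "kwargs": {
  "rows": [
    [[0, 0, 0], [0, 0, 0], 36],
    [[0, 0, 0], [0, 0, 0], 36],
    [[0, 0, 0], [0, 0, 0], 36],
    [[0, 0, 0], [0, 0, -0.8], 36],
    [[0, 0, 0], [0, 0, -1], 36],
    [[0, 0, 0], [0, 0, -1], 36],
    [[0, 0, 0], [0, 0, -1], 20],
    [[0, 0, 0], [0, 0, -1], 0],
    [[0, 0, 0], [0, 0, -1], 0],
    [[0, 0, 0], [0, 0, -1], 0]
  ],
  "newtons": 30
}}

```text
time: 43.55
tool_pos: [495.3, -23.6, 254.8]
tool_rot: [[-0.998, 0.069, 0.002], [0.069, 0.998, 0.004], [-0.001, 0.004, -1.0]]
contact_force: [0.9, 1.0, -0.9]
finger_gap: -0.2
grip_force: 0.0
```

Request:
{"fn": "drive_tool", "kwargs": {
  "rows": [
    [[0, 0, 0], [0, -0.97, 0], 0],
    [[0, 0, 0], [0, -0.97, 0], 0],
    [[0, 0, 0], [0, -0.97, 0], 0],
    [[0, 0, 0], [0, -0.97, 0], 0],
    [[0, 0, 0], [0, -0.97, 0], 0],
    [[0, 0, 0], [0, -0.97, 0], 0],
    [[0, 0, 0], [0, -0.97, 0], 0],
    [[0, 0, 0], [0, -0.97, 0], 0],
    [[0, 0, 0], [0, 0, 0], 0],
    [[0, 0, 0], [0, 0, 0], 0]
  ]
}}

```text
time: 44.55
tool_pos: [481.7, -217.4, 252.8]
tool_rot: [[-0.998, 0.07, 0.001], [0.07, 0.998, 0.004], [-0.001, 0.004, -1.0]]
contact_force: [1.0, 0.1, 0.9]
finger_gap: 0.1
grip_force: 0.0
```

```bash
python3 -c "
from h import *
c=cam('top');s=optics.snapshot('top');im=optics.snapshot('scene')
cv2.imwrite('pics/e.png',np.vstack([cv2.resize(im[150:270,130:310],None,fx=3.3,fy=3.3),]))
w=optics.snapshot('wrist');cv2.imwrite('pics/w9.png',w)
print(np.round(proj('wrist',np.array([ov(40.6,-145,148),ov(38.7,-190,148),ov(91,-168,148)]))))
to(ov(40,-145.5,200),np.pi+OV[2])"
```

```text
[[289. 280.]
 [234. 278.]
 [264. 332.]]
t 44.7 pos [ 481.7 -216.6  253. ] -> tool mm [-66.7 -25.9  52.9] units [-2.67 -1.04  2.12] turn8 [0.03 0.   0.01] F [-0.3 -0.3  0.5] gap -0.1 grip 0.0
```

View pics/e.png

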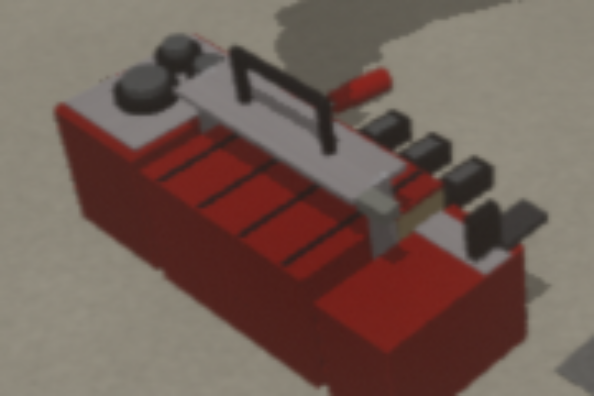

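View pics/w9.png

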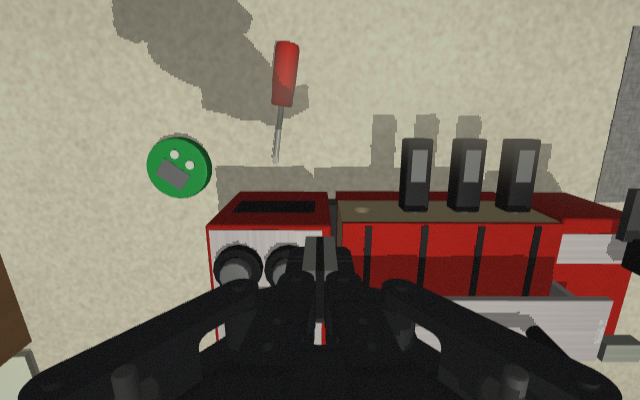

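All three probes are home in bores 1–3, the guard is up and the tab is aside. The right key's top sits at (236,270) in the wrist view, about 3–5 mm nearer than modelled, so I'll aim for oven x = 37.

Request:
{"fn": "drive_tool", "kwargs": {
  "rows": [
    [[0, 0, 0], [-0.9, -0.35, 0], 0],
    [[0, 0, 0], [-0.9, -0.35, 0], 0],
    [[0, 0, 0], [-0.75, -0.34, 0], 0],
    [[0, 0, 0], [0, 0, 0.9], 0],
    [[0, 0, 0], [0, 0, 0.9], 0],
    [[0, 0, 0], [0, 0, 0.9], 0],
    [[0, 0, 0], [0, 0, 0.5], 0],
    [[0, 0, 0], [0, 0, 0], 0],
    [[0, 0, 0], [0, 0, 0], 0]
  ]
}}

```text
time: 45.6
tool_pos: [543.7, -247.1, 173.5]
tool_rot: [[-0.998, 0.068, 0.001], [0.068, 0.998, 0.003], [-0.001, 0.003, -1.0]]
contact_force: [0.4, -0.2, 0.3]
finger_gap: -0.3
grip_force: 0.0
```

```bash
python3 -c "
from h import *
to(ov(37,-145.5,153),np.pi+OV[2])"
```

```text
t 45.6 pos [ 543.7 -247.1  173.5] -> tool mm [ 0.3  0.5 20.5] units [0.01 0.02 0.82] turn8 [0.02 0.01 0.01] F [ 0.4 -0.2  0.3] gap -0.3 grip 0.0
```

Request:
{"fn": "drive_tool", "kwargs": {
  "rows": [
    [[0, 0, 0], [0, 0, 0.4], 0],
    [[0, 0, 0], [0, 0, 0.2], 0],
    [[0, 0, 0], [0, 0, 0.12], 0],
    [[0, 0, 0], [0, 0, 0.1], 0],
    [[0, 0, 0], [0, 0, 0], 0]
  ]
}}

```text
time: 46.1
tool_pos: [543.8, -247.6, 152.8]
tool_rot: [[-0.998, 0.069, 0.001], [0.069, 0.998, 0.003], [-0.001, 0.003, -1.0]]
contact_force: [0.3, 0.5, 4.9]
finger_gap: -0.2
grip_force: 2.3
```

```bash
python3 -c "
from h import *
to(ov(37,-145.5,153),np.pi+OV[2])"
```

```text
t 46.1 pos [ 543.8 -247.6  152.8] -> tool mm [ 0.3  1.  -0.2] units [ 0.01  0.04 -0.01] turn8 [0.02 0.01 0.01] F [0.3 0.5 4.9] gap -0.2 grip 2.3
```

Near full press (4.9 N). I'll go a touch deeper, then up and over to the right key.

Request:
{"fn": "drive_tool", "kwargs": {
  "rows": [
    [[0, 0, 0], [0, 0, 0.08], 0],
    [[0, 0, 0], [0, 0, 0], 0],
    [[0, 0, 0], [0, 0, 0], 0]
  ]
}}

```text
time: 46.4
tool_pos: [543.8, -247.6, 152.4]
tool_rot: [[-0.998, 0.069, 0.002], [0.069, 0.998, 0.003], [-0.002, 0.003, -1.0]]
contact_force: [-3.8, 2.0, 13.8]
finger_gap: -0.4
grip_force: 6.8
```

Request:
{"fn": "drive_tool", "kwargs": {
  "rows": [
    [[0, 0, 0], [0, 0, -0.9], 0],
    [[0, 0, 0], [0, 0, 0], 0],
    [[0, 0, 0], [0.05, -0.9, 0], 0],
    [[0, 0, 0], [0.03, -0.9, 0], 0],
    [[0, 0, 0], [0, 0, 0], 0],
    [[0, 0, 0], [0, 0, 0.4], 0],
    [[0, 0, 0], [0, 0, 0.2], 0],
    [[0, 0, 0], [0, 0, 0.15], 0],
    [[0, 0, 0], [0, 0, 0.13], 0],
    [[0, 0, 0], [0, 0, 0], 0]
  ]
}}

```text
time: 47.4
tool_pos: [537.9, -291.5, 152.4]
tool_rot: [[-0.998, 0.068, 0.0], [0.068, 0.998, 0.003], [-0.0, 0.003, -1.0]]
contact_force: [-5.7, 1.8, 15.5]
finger_gap: 0.0
grip_force: 7.5
```

```bash
python3 -c "
from h import *
to(ov(36,-190.5,153),np.pi+OV[2])"
```

```text
t 47.4 pos [ 537.9 -291.5  152.4] -> tool mm [-1.4  0.2 -0.6] units [-0.06  0.01 -0.02] turn8 [0.02 0.   0.01] F [-5.7  1.8 15.5] gap 0.0 grip 7.5
```

Both small keys bottomed out. Now the big key.

Request:
{"fn": "drive_tool", "kwargs": {
  "rows": [
    [[0, 0, 0], [0, 0, -1], 0],
    [[0, 0, 0], [0, 0, -0.2], 0],
    [[0, 0, 0], [-0.75, 0.3, 0], 0],
    [[0, 0, 0], [-0.75, 0.3, 0], 0],
    [[0, 0, 0], [-0.7, 0.28, 0], 0],
    [[0, 0, 0], [0, 0, 0], 0],
    [[0, 0, 0], [0, 0, 0.7], 0],
    [[0, 0, 0], [0, 0, 0.25], 0],
    [[0, 0, 0], [0, 0, 0.15], 0],
    [[0, 0, 0], [0, 0, 0], 0]
  ]
}}

```text
time: 48.4
tool_pos: [593.8, -273.5, 153.3]
tool_rot: [[-0.998, 0.069, -0.001], [0.069, 0.998, 0.004], [0.001, 0.004, -1.0]]
contact_force: [-1.6, 2.5, 5.3]
finger_gap: 0.2
grip_force: 2.2
```

```bash
python3 -c "
from h import *
to(ov(89,-168.5,153),np.pi+OV[2])"
```

```text
t 48.4 pos [ 593.8 -273.5  153.3] -> tool mm [0.  0.3 0.3] units [0.   0.01 0.01] turn8 [ 0.03 -0.01  0.01] F [-1.6  2.5  5.3] gap 0.2 grip 2.2
```

Request:
{"fn": "drive_tool", "kwargs": {
  "rows": [
    [[0, 0, 0], [0, 0, 0.1], 0],
    [[0, 0, 0], [0, 0, 0], 0],
    [[0, 0, 0], [0, 0, 0], 0],
    [[0, 0, 0], [0, 0, -1], 0],
    [[0, 0, 0], [0, 0, -1], 0],
    [[0, 0, 0], [0, 0, -1], 0],
    [[0, 0, 0], [0, 0, -1], 0],
    [[0, 0, 0], [0.8, -0.5, -0.5], 0],
    [[0, 0, 0], [0, 0, 0], 0],
    [[0, 0, 0], [0, 0, 0], 0]
  ]
}}

```text
time: 49.4
tool_pos: [573.4, -285.7, 263.5]
tool_rot: [[-0.998, 0.07, 0.001], [0.07, 0.998, 0.003], [-0.001, 0.003, -1.0]]
contact_force: [-1.3, 0.3, -0.1]
finger_gap: 0.1
grip_force: 0.0
```

```bash
python3 look.py; python3 -c "
from h import *
to(ov(89,-168.5,153),np.pi+OV[2])
print(np.round(proj('scene',np.array([ov(-35,y,92) for y in(75,25,-25)]))))"
```

```text
scene 0.89 [458.8 341.4] [531. 571.]
scene 0.67 [426.1 222.6] [208. 344.]
scene 0.64 [260.  195.9] [ 403. -127.]
scene 0.62 [270.5 204.7] [416. -74.]
scene 0.5 [247.4 188.9] [ 400. -182.]
t 49.5 pos [ 573.5 -285.1  262.4] -> tool mm [-19.4  12.9 109.4] units [-0.78  0.52  4.38] turn8 [ 0.03 -0.01  0.01] F [-0.3  0.2  0.9] gap -0.1 grip 0.0
[[267. 203.]
 [255. 196.]
 [242. 189.]]
```

```bash
python3 -c "
from station import ctrl
print(ctrl.sign_off())"
```

```text
the job is handed in; nothing more can be done
None
```

The job is handed in; the hand-in returned no verdict, but the tab is released, the guard is up, all three probes present are home in bores 1–3, and the keys were pressed left, right, then big with the robot clear at the end.

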